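# Put hydrometer and thermometer cases away in an interlocked lab cabinet

## Robot

A 6-joint arm with a two-finger parallel gripper is mounted at the origin on the work surface. World frame = base frame: x ahead of the robot, y to its left, z up, the work surface at z = 0. Lengths are in mm, angles in rad, forces in N, time in s.
With the tool pointing down it reaches from about 350 to 775 mm from the base axis. Payload 7.3 kg.
Tool frame: the origin (TCP) lies midway between the tips of the shut fingers; the grasp point (between the pads) lies 19 mm behind it (bot.tcp_to_grasp is the distance from the TCP to the grasp point, in mm); z points along the fingers, y is the line along which they close (so a half turn about z gives the same grasp; the last joint's range is limited). The gripper opens to 92 mm and grips with 3 to 60 N. Pads are 19 mm wide; open, the fingers measure 130 mm over their backs; the gripper's body (75 mm by 190 mm) begins 47 mm behind the grasp point.
Start: joints at [1.146, 0.342, 1.524, -0, 1.275, -0.146], TCP at [144.466, 504.752, 226.741] pointing down, gripper open.
Joint ranges: [-2.53, 2.53], [-0.77, 2.02], [0.04, 2.7], [-1, 4.14], [0.28, 2.66], [-3.11, 3.11]. Speed limits (rad/s): [2.57, 2.57, 3.14, 3.14, 3.14, 3.14].

## Interface

Orientations are given as [roll, pitch, yaw] about the fixed x, y, z axes, in that order (R = Rz(yaw) Ry(pitch) Rx(roll)).
In Python, from plant import bot, viewer gives the robot as it stands. The module is installed in compiled form; this text tells all that it offers.
- The arm moves only by the shell command python3 -m handwheel 'ROWS'. ROWS is text: rows parted by semicolons, each of 7 numbers parted by spaces: the shift along the tool's x, y, z scaled (see below), then the turn, a rotation vector about the tool's x, y, z scaled (see below), then the opening, from -1 (shut) to 1 (fully open), so that 0 is half open. In form: tx ty tz rx ry rz gripper; .... A call has 1 to 8 rows; each row is the pose to reach, as a shift and turn from the pose commanded when the call began, along the tool's axes at that moment, turning the shorter way round; what a row does not reach only later rows make up. The controller multiplies each number of a shift by 10 cm and each number of a turn by pi rad. A row lasts 1/12 s, in which the tool goes at most 41.7 mm and 7.16 degrees, less where a joint would pass 70% of its speed; a pose out of reach is approached as far as the arm can. A call with a number of a shift or a turn outside -1 to 1 is refused whole. A call with a gripper value outside its range is refused whole. The fingers move at their own pace and stop on an object; the grip force is fixed at half the most. Time passes only in rows, so rows that repeat a pose let the fingers close. It gives the time, the measured TCP pose, the force, the opening and the grip force at its end, in the units of the state.
- bot.get_obs(): the state, without advancing time (a new reading comes with each control period).
- viewer.capture(name): name is "scene" or "top"; returns a dict with "frame" (384x512x3 uint8, red, green, blue), "fov_y" (degrees; the focal length in pixels is half the picture's height over the tangent of half this angle, whatever the lens; pixels are square), "cx", "cy" (the principal point, pixels), "T" (4x4, takes a point from camera to world coordinates). Camera axes: x right, y down, z forward; pixel columns grow to the right and rows downward; lengths in mm; the calibration is good to about 2 mm. A picture is of the moment at which its call begins. There is no depth.
- bot.close_job(): hands the job in; it is judged then, once.
Trained networks look in a picture, given as the dict that the camera call returned (one of the last four; its "shot" number tells which), for a name from the list of things; names that differ only in an ending like _2 or _b are one class to them, and where a whole thing is asked for, a point or a joint stands for the part that bears it (a point fixed in the world has none). Each returns a list of dicts, best first, with "score" (0 to 1); they miss things now and then, are a little off and sometimes report something else, mostly with a low value. They report only what shows in the picture. A call takes as long as a camera call. They do not tell look-alikes from the thing itself.
- viewer.recognise(target, picture): "centre" ([column, row] in pixels, amid what is visible of it).
- viewer.cut_out(target, picture): "pixels" (384x512 bool, what is visible of it) and "centre" ([column, row] in pixels, amid what is visible of it).
The state is a dict: "time": time; "joint_positions": joint angles; "dq": joint speeds; "tau": joint torques, N m; "tool_pos": TCP position; "tcp_rot": TCP orientation; "contact_force": force on the tool from outside, world axes, zero at the start; "moment": the same for the moment, N m; "grip_width": finger opening in mm; "finger_force": force on a finger pad.
Only numpy, scipy, OpenCV 4.12 (cv2) and the standard library are available. Lean on these libraries where they do the work, as an engineer would, in place of code of your own. Each camera call takes 0.05 s, during which the arm holds its last target. There are 200 camera calls.

## Task

The density tests are finished: put the instrument cases lying on the bench away in the small cabinet, each snapped fully down into its own pair of spring clips, yellow-capped hydrometer cases in the left drawer and red-capped thermometer cases in the right drawer. The left drawer stands open, and the interlock lets only one drawer open at a time, so load it first with all the yellow-capped cases and shut it fully, then open the right drawer, load it with all the red-capped cases and shut it fully too. Leave the two sample jars standing where they are.

Things in the scene. Friction and masses are not known exactly. Their poses are not given: they have to be found in the camera images.
- cabinet: white bench cabinet, fixed, 464 mm wide, 250 deep, 120 high, two blue drawer fronts side by side, 16 mm proud of the carcass. Origin at bench level, middle of the carcass's front plane; x points into the cabinet, away from the robot, y to the left. Place and yaw (up to 0.12 rad) vary. An interlock pin between the drawers locks each until the other is shut, or within 8 mm of it
- left_drawer (a joint): opening of the left (yellow-striped) drawer in m: 0 shut, 0.175 fully open, along the cabinet's -x; it stays where it is left (about 2 N of friction). Starts 0.16 to 0.175 open. Above the bench: its floor 28 mm, sides 76 mm, top of its front 114 mm
- right_drawer (a joint): opening of the right (red-striped) drawer in m: 0 shut, 0.175 fully open, as the left one. Starts shut, and locked (it gives only about 2 mm) while the left drawer is open
- left_handle (a point): middle of the left drawer's handle bar: a level steel bar, 10 mm thick, 100 mm long along the cabinet's y, 40 mm clear of the drawer front, 88 mm above the bench; x, y, z as the cabinet's. With the drawer open it stands nearer the robot. Can be pinched from above across its thickness
- right_handle (a point): middle of the right drawer's handle bar, same shape, height and axes as the left one
- left_bay1 (a point): leftmost bay of the left drawer, a pair of spring clips: this point lies on the axis of a case snapped home there, 60 mm above the bench, 32 mm above the drawer's floor, and moves with the drawer. x points along the case into the cabinet, y left (seen from the robot), z up. Same for the other bays
- left_bay2 (a point): middle bay of the left drawer, 62 mm from its neighbours. In every bay the two steel C clips, each 10 mm wide, open upward and stand 42 mm either side of this point along x; their prongs reach 19 mm above the point and their mouths narrow to 24 mm at 9 mm above it
- left_bay3 (a point): rightmost bay of the left drawer. In every bay a case laid along x touches the prongs with its axis about 18 mm above this point; pressed straight down it snaps home with about 10 N. Merely lying on the prongs it stands 12 mm or more too high. With more than 9 mm of error along x an end cap fouls a clip
- right_bay1 (a point): leftmost bay of the right drawer: same clips, spacing, heights and axes as in the left drawer
- right_bay2 (a point): middle bay of the right drawer: same clips, heights and axes
- right_bay3 (a point): rightmost bay of the right drawer: same clips, heights and axes
- hydro_1: hydrometer case: clear plastic tube, 30 mm in diameter, with a square yellow anti-roll end cap, 36 x 36 x 14 mm, at each end; 140 mm long overall, about 140 g, a glass hydrometer inside. Starts lying on the bench, axis level, 18 mm up. Origin at its middle, on its axis; x runs along it, either end may lead. Grip the bare tube at the middle (112 mm between the caps). May be absent (None)
- hydro_2: hydrometer case: clear plastic tube, 30 mm in diameter, with a square yellow anti-roll end cap, 36 x 36 x 14 mm, at each end; 140 mm long overall, about 140 g, a glass hydrometer inside. Starts lying on the bench, axis level, 18 mm up. Origin at its middle, on its axis; x runs along it, either end may lead. Grip the bare tube at the middle (112 mm between the caps). May be absent (None)
- hydro_3: hydrometer case: clear plastic tube, 30 mm in diameter, with a square yellow anti-roll end cap, 36 x 36 x 14 mm, at each end; 140 mm long overall, about 140 g, a glass hydrometer inside. Starts lying on the bench, axis level, 18 mm up. Origin at its middle, on its axis; x runs along it, either end may lead. Grip the bare tube at the middle (112 mm between the caps). May be absent (None)
- thermo_1: thermometer case: clear plastic tube, 30 mm in diameter, with a square red anti-roll end cap, 36 x 36 x 14 mm, at each end; 140 mm long overall, about 140 g, a thermometer inside. Starts lying on the bench, axis level, 18 mm up. Origin at its middle, on its axis; x runs along it, either end may lead. Grip the bare tube at the middle (112 mm between the caps). May be absent (None)
- thermo_2: thermometer case: clear plastic tube, 30 mm in diameter, with a square red anti-roll end cap, 36 x 36 x 14 mm, at each end; 140 mm long overall, about 140 g, a thermometer inside. Starts lying on the bench, axis level, 18 mm up. Origin at its middle, on its axis; x runs along it, either end may lead. Grip the bare tube at the middle (112 mm between the caps). May be absent (None)
- thermo_3: thermometer case: clear plastic tube, 30 mm in diameter, with a square red anti-roll end cap, 36 x 36 x 14 mm, at each end; 140 mm long overall, about 140 g, a thermometer inside. Starts lying on the bench, axis level, 18 mm up. Origin at its middle, on its axis; x runs along it, either end may lead. Grip the bare tube at the middle (112 mm between the caps). May be absent (None)
- red_jar: bystander: amber glass oil-sample jar with a red lid, 60 mm in diameter, 60 mm tall, standing on the bench beside the cabinet; origin at the centre of its underside
- white_jar: bystander: amber glass oil-sample jar with a white lid, 60 mm in diameter, 60 mm tall, standing on the bench beside the cabinet; origin at the centre of its underside
Not all that is in view belongs to the job. Leave any blue look-alike of the thermo_3 alone.

How it is judged:
By the outcome, as a careful person would: the job done as asked, in the order asked, and still so for the second after the job is handed in, with the robot touching nothing.
Of hydro_1, hydro_2, hydro_3 only 2 to 3 are there at a start; the rules pass over those that are not, and their reading is None.
Of thermo_1, thermo_2, thermo_3 only 2 to 3 are there at a start; the rules pass over those that are not, and their reading is None.
At some moment in a run one of hydro_1, hydro_2, hydro_3, thermo_1, thermo_2, thermo_3 may be knocked a few centimetres aside while the robot is not near it.
Once in a run the grip may slacken for a moment while it holds something.
It also fails if it takes over 210 s, if anything falls off the work surface, if the arm or the gripper's body presses on something with over 40 N, if the wrist force passes 120 N, or if a joint passes its speed limit or range.

## Working session

There is one attempt and no reset: what is moved stays moved. The work goes in short steps, Python scripts to look and compute and a shell command to move; the robot and the scene stay as the last step left them, time stands still between calls to the robot, and variables do not carry over. Pictures are saved under pics/ and viewed, at most 14 in all, crops included, and the job is handed in when it is done.

```bash
mkdir -p pics; cat > h.py <<'E'
import numpy as np, cv2
from plant import bot, viewer
def K(p):
    f=192/np.tan(np.radians(p["fov_y"])/2); return f,p["cx"],p["cy"]
def ray(p,uv):
    f,cx,cy=K(p); T=np.array(p["T"]); d=T[:3,:3]@np.array([(uv[0]-cx)/f,(uv[1]-cy)/f,1.]); return T[:3,3],d/np.linalg.norm(d)
def onz(p,uv,z):
    o,d=ray(p,uv); return o+d*(z-o[2])/d[2]
def proj(p,X):
    f,cx,cy=K(p); T=np.array(p["T"]); c=T[:3,:3].T@(np.array(X,float)-T[:3,3]); return np.array([cx+f*c[0]/c[2],cy+f*c[1]/c[2]])
def tri(p,a,q,b):
    o1,d1=ray(p,a);o2,d2=ray(q,b); s=np.linalg.lstsq(np.c_[d1,-d2],o2-o1,rcond=None)[0]
    A,B=o1+s[0]*d1,o2+s[1]*d2; return (A+B)/2,np.linalg.norm(A-B)
def save(p,n): cv2.imwrite("pics/"+n,p["frame"][:,:,::-1])
E
python3 - <<'E'
from h import *
np.set_printoptions(precision=1,suppress=True)
o=bot.get_obs(); print({k:np.round(v,3) for k,v in o.items()})
ps={n:viewer.capture(n) for n in("scene","top")}
im=np.hstack([p["frame"] for p in ps.values()])
for n,p in ps.items():
    save(p,n+"0.png"); print(n,p["fov_y"],p["cx"],p["cy"],np.array(p["T"]).tolist())
for n,p in ps.items():
  for t in("hydro_1","thermo_1","left_handle","right_handle","red_jar","white_jar","left_bay1","cabinet"):
    print(n,t,[(np.round(r["centre"]).tolist(),round(r["score"],2)) for r in viewer.recognise(t,p)])
E
```

```text
{'time': np.float64(0.0), 'joint_positions': array([ 1.1,  0.3,  1.5,  0. ,  1.3, -0.1]), 'dq': array([-0., -0., -0.,  0., -0., -0.]), 'tau': array([ -0. , -43.1, -24.4,   0.1,   0.1,  -0. ]), 'tool_pos': array([144.3, 504.3, 226. ]), 'tcp_rot': array([-3.1, -0. ,  2.9]), 'contact_force': array([-0.1,  0.2, -0.6]), 'moment': array([-0., -0., -0.]), 'finger_force': np.float64(0.0), 'grip_width': np.float64(91.289)}
scene 55.42974295754318 254.56120075761402 190.10853004898783 [[-0.666220673600915, 0.5569209554138318, -0.4959728455144373, 1269.0998498407803], [0.7456361602942324, 0.5093023875380934, -0.4296950017275876, 679.9194115469985], [0.01329400347588873, -0.6560869816334893, -0.7545681824743478, 1097.1172798838504], [0.0, 0.0, 0.0, 1.0]]
top 51.105460440713074 255.51522922250894 189.42320286849653 [[0.02647152574336502, -0.9839413568141568, 0.17651817095000447, 342.7133743425323], [-0.999644606460253, -0.0254991035494251, 0.007775377360732202, 82.8209759495365], [-0.0031494602306516004, -0.1766612636343699, -0.9842666705884963, 1499.4974143986985], [0.0, 0.0, 0.0, 1.0]]
scene hy
[... 334 characters left out ...]
_jar [([278.0, 259.0], 0.6), ([207.0, 203.0], 0.42), ([195.0, 135.0], 0.27)]
scene white_jar []
scene left_bay1 [([269.0, 194.0], 0.84)]
scene cabinet [([208.0, 202.0], 0.66)]
top hydro_1 [([379.0, 204.0], 0.88), ([378.0, 227.0], 0.78), ([378.0, 250.0], 0.61), ([367.0, 161.0], 0.6), ([251.0, 190.0], 0.42)]
top thermo_1 [([131.0, 204.0], 0.91), ([179.0, 242.0], 0.74), ([185.0, 202.0], 0.73), ([177.0, 224.0], 0.69)]
top left_handle [([252.0, 191.0], 0.79)]
top right_handle [([316.0, 176.0], 0.76), ([380.0, 205.0], 0.48)]
top red_jar [([196.0, 156.0], 0.54)]
top white_jar [([365.0, 163.0], 0.51)]
top left_bay1 [([250.0, 190.0], 0.98), ([184.0, 204.0], 0.66)]
top cabinet [([275.0, 148.0], 0.57)]
```

View pics/top0.png

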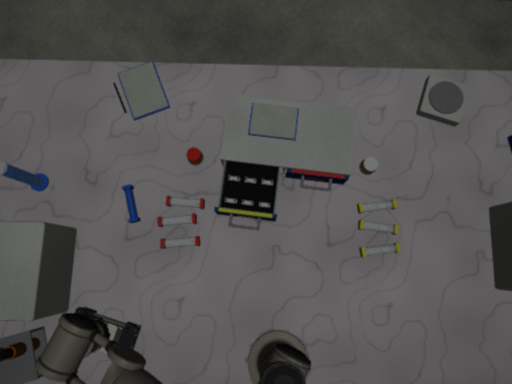

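View pics/scene0.png

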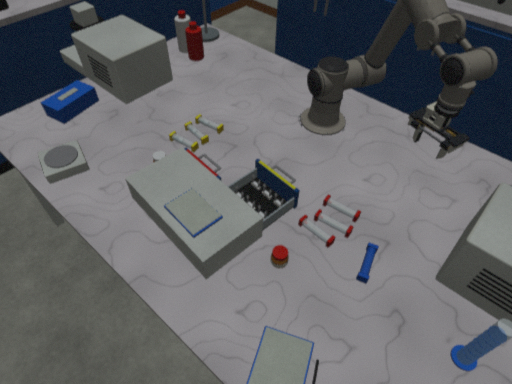

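Top view: yellow-capped cases at (378,205), (379,227), (380,250); red-capped at (185,202), (177,220), (180,242); blue look-alike at (131,204), not wanted; red jar (195,156), white jar (370,165), left drawer open at (250,190), right handle (316,184). The scene view agrees.

```bash
cat >> h.py <<'E'
HUE={'y':((22,110,90),(36,255,255)),'r':((0,130,70),(6,255,255))}
def caps(p,c,a=4):
    h=cv2.cvtColor(p["frame"],cv2.COLOR_RGB2HSV); m=cv2.inRange(h,*HUE[c])
    if c=='r': m|=cv2.inRange(h,(172,130,70),(180,255,255))
    n,l,s,ce=cv2.connectedComponentsWithStats(m); return [(ce[i].round(1),int(s[i,4])) for i in range(1,n) if s[i,4]>=a]
E
python3 - <<'E'
from h import *
np.set_printoptions(precision=1,suppress=True)
t=viewer.capture("top"); s=viewer.capture("scene")
for n,p in(("top",t),("scene",s)):
  for c in "yr":
    print(n,c,[(u.tolist(),a,onz(p,u,20)[:2].round().tolist()) for u,a in caps(p,c)])
def crop(p,x0,x1,y0,y1,k): return cv2.resize(p["frame"][y0:y1,x0:x1,::-1],None,fx=k,fy=k,interpolation=cv2.INTER_CUBIC)
g=lambda im:np.clip(255*(im/255.)**0.6,0,255).astype(np.uint8)
cv2.imwrite("pics/tc.png",g(crop(t,210,360,95,235,4))); cv2.imwrite("pics/sc.png",g(crop(s,120,310,145,270,4)))
E
```

```text
top y [([394.6, 203.0], 29, [570.0, -424.0]), ([360.6, 207.0], 28, [552.0, -297.0]), ([245.0, 212.1], 165, [522.0, 131.0]), ([361.7, 224.1], 30, [488.0, -300.0]), ([396.1, 228.8], 29, [474.0, -426.0]), ([397.6, 246.9], 30, [409.0, -429.0]), ([363.4, 251.5], 31, [389.0, -304.0])]
top r [([193.3, 153.9], 143, [739.0, 335.0]), ([317.8, 173.2], 168, [676.0, -138.0]), ([167.6, 200.0], 27, [560.0, 421.0]), ([201.4, 203.0], 28, [552.0, 295.0]), ([193.4, 218.1], 30, [494.0, 321.0]), ([159.1, 221.1], 28, [480.0, 447.0]), ([196.8, 240.2], 29, [414.0, 304.0]), ([162.0, 243.0], 27, [400.0, 431.0])]
scene y [([197.5, 116.3], 14, [399.0, -440.0]), ([187.6, 123.1], 15, [464.0, -436.0]), ([219.5, 126.0], 18, [379.0, -313.0]), ([171.7, 133.1], 17, [559.0, -435.0]), ([204.2, 137.0], 20, [479.0, -308.0]), ([194.1, 143.9], 18, [540.0, -307.0]), ([277.1, 174.7], 123, [438.0, 79.0])]
scene r [([180.9, 11.6], 25, [-294.0, -1364.0]), ([192.1, 22.9], 28, [-233.0, -1184.0]), ([192.8, 29.9], 83, [-171.0, -1108.0]), ([202.1, 162.6], 64, [595.0, -196.0]), ([326.7, 198.2], 23, [405.0, 299.0]), ([317.7, 213.0], 22, [487.0, 315.0]), ([357.3, 214.0], 23, [391.0, 426.0]), ([302.7, 218.0], 23, [543.0, 287.0]), ([349.5, 229.3], 28, [470.0, 442.0]), ([330.8, 239.2], 29, [551.0, 416.0]), ([279.9, 252.1], 169, [712.0, 317.0])]
```

View pics/tc.png

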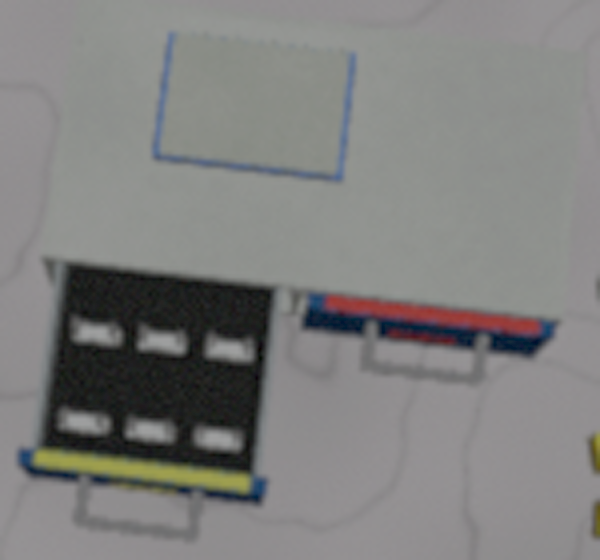

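View pics/sc.png

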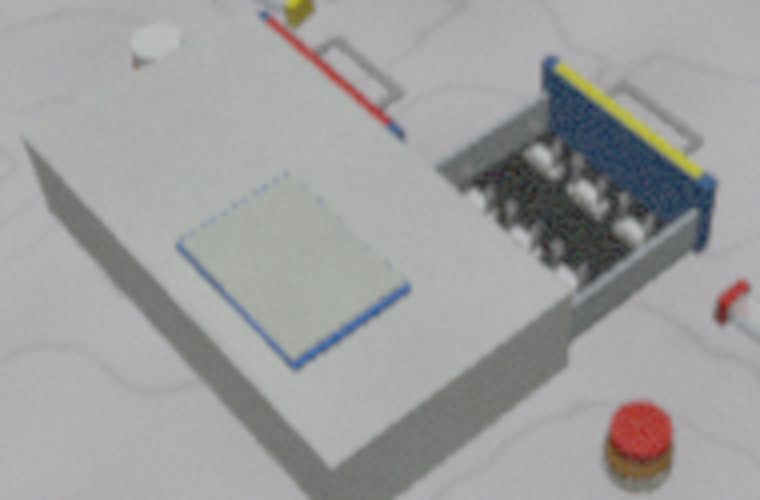

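```bash
python3 - <<'E'
from h import *
from scipy.optimize import least_squares
np.set_printoptions(precision=1,suppress=True)
t=viewer.capture("top"); s=viewer.capture("scene")
T=lambda u,v:(t,np.array([210+u/4-.375,95+v/4-.375])); S=lambda u,v:(s,np.array([120+u/4-.375,145+v/4-.375]))
D=lambda d,x,y,z:(-d-16+x,y,z)
def obs(q):
    x0,y0,a,d,yd,b,zc=q
    L=[(T(48,260),(0,232,120)),(T(558,320),(0,-232,120)),(S(575,293),(0,232,120)),(S(332,468),(250,232,120)),(S(22,137),(250,-232,120)),
     (T(136,528),D(d,-45,yd,91)),(T(422,374),D(0,-45,-yd,91)),(S(664,112),D(d,-45,yd,91)),(S(370,68),D(0,-45,-yd,91)),]
    for i,(a1,b1) in enumerate([((97,333),(84,422)),((162,340),(150,431)),((229,348),(218,438))]):
        L+=[(T(*a1),D(d,b+42,yd+62*(1-i),zc)),(T(*b1),D(d,b-42,yd+62*(1-i),zc))]
    c,sn=np.cos(a),np.sin(a)
    return [(p,uv,(x0+c*x-sn*y,y0+sn*x+c*y,z)) for (p,uv),(x,y,z) in L]
def f(q): return np.r_[np.concatenate([proj(p,X)-uv for p,uv,X in obs(q)]),(q[3]-168)/8,(q[6]-60)/8,(q[4]-113)/6]
r=least_squares(f,[650,-20,-.1,168,113,90,60],loss="soft_l1"); print(np.round(r.x,3)); print(r.fun[:-3].reshape(-1,2))
# caps: top view at z=36, scene at z~27
for c in "yr":
    for n,p,z in(("top",t,34),("scene",s,28)):
        print(n,c,[onz(p,u,z)[:2].round(1).tolist() for u,a in caps(p,c) if a<35 and u[1]>100])
E
```

```text
[675.6  -6.4  -0.1 165.9 117.   89.6  58.8]
[[-2.3 -1.1]
 [ 1.1 -0.5]
 [-0.4 -0.4]
 [ 0.4  0.5]
 [-0.4 -0.5]
 [ 0.1  0.2]
 [-0.4  0.5]
 [-0.6 -0.6]
 [ 0.5 -1.2]
 [-0.5 -0.2]
 [-0.3  0. ]
 [-0.   0. ]
 [ 0.1 -0.2]
 [ 0.1  0.1]
 [ 0.1  0.2]]
top y [[567.7, -418.8], [549.9, -293.5], [487.1, -296.2], [473.2, -420.9], [407.3, -424.0], [387.6, -300.0]]
scene y [[404.7, -431.4], [473.0, -426.9], [385.2, -305.4], [564.6, -426.6], [485.2, -301.5], [546.0, -299.6]]
top r [[557.5, 417.9], [549.5, 292.5], [493.0, 319.0], [478.0, 443.9], [413.0, 302.3], [399.6, 427.9]]
scene r [[410.2, 301.0], [492.6, 317.4], [397.8, 428.3], [548.4, 290.3], [476.5, 444.1], [556.1, 418.0]]
```

```bash
cat >> h.py <<'E'
from scipy.spatial.transform import Rotation as Ro
import json,sys
def plan(x,y,z,yaw):
    o=bot.get_obs(); R=Ro.from_euler("xyz",o["tcp_rot"]); d=np.array([x,y,z])-o["tool_pos"]
    dy=(yaw-o["tcp_rot"][2]+np.pi/2)%np.pi-np.pi/2
    v=(R.inv()*(Ro.from_euler("z",o["tcp_rot"][2]+dy)*Ro.from_euler("x",np.pi))).as_rotvec()/np.pi
    print("at",o["tool_pos"].round(1),o["tcp_rot"].round(3),"shift",(R.inv().apply(d)/100).round(3),"turn",v.round(3),"t",round(float(o["time"]),1),"grip",round(float(o["grip_width"]),1),"F",o["contact_force"].round(1))
CX,CY,CA,CD,YD,B=json.load(open("cab.json")) if __import__("os").path.exists("cab.json") else [0]*6
def cab(x,y): c,s=np.cos(CA),np.sin(CA); return np.array([CX+c*x-s*y,CY+s*x+c*y])
def bay(side,i,d=None):
    d=CD if d is None else d
    return cab(-d-16+B,(YD if side=="l" else -YD)+62*(2-i))
E
cat > fit.py <<'E'
from h import *
from scipy.optimize import least_squares
t=viewer.capture("top"); s=viewer.capture("scene")
T=lambda u,v:(t,np.array([210+u/4-.375,95+v/4-.375])); S=lambda u,v:(s,np.array([120+u/4-.375,145+v/4-.375]))
D=lambda d,x,y,z:(-d-16+x,y,z)
def obs(q):
    x0,y0,a,d,yd,b,zc=q
    L=[(T(558,320),(0,-232,120)),(S(575,293),(0,232,120)),(S(332,468),(250,232,120)),(S(22,137),(250,-232,120)),
     (T(136,528),D(d,-45,yd,91)),(T(422,374),D(0,-45,-yd,91)),(S(664,112),D(d,-45,yd,91)),(S(370,68),D(0,-45,-yd,91)),]
    for i,(a1,b1) in enumerate([((97,333),(84,422)),((162,340),(150,431)),((229,348),(218,438))]):
        L+=[(T(*a1),D(d,b+42,yd+62*(1-i),zc)),(T(*b1),D(d,b-42,yd+62*(1-i),zc))]
    c,sn=np.cos(a),np.sin(a)
    return [(p,uv,(x0+c*x-sn*y,y0+sn*x+c*y,z)) for (p,uv),(x,y,z) in L]
def f(q): return np.r_[np.concatenate([proj(p,X)-uv for p,uv,X in obs(q)]),(q[3]-168)/8,(q[6]-60)/8,(q[4]-113)/6]
r=least_squares(f,[650,-20,-.1,168,113,90,60],loss="soft_l1"); print(np.round(r.x,3))
json.dump(list(r.x[:6]),open("cab.json","w"))
E
python3 fit.py; python3 - <<'E'
from h import *
print([bay("l",i).round(1) for i in(1,2,3)],cab(-CD-16-45,YD),cab(-61,-YD))
plan(300,300,150,1.712); plan(558,-358,150,1.712)
E
python3 -m handwheel '0 0 0.3 0 0 0.38 0.3;0 0 0.6 0 0 0.38 0.3;0 0 0.6 0 0 0.38 0.3;0 0 0.6 0 0 0.38 0.3;0 0 0.6 0 0 0.38 0.3;0 0 0.6 0 0 0.38 0.3;0 0 0.6 0 0 0.38 0.3;0 0 0.6 0 0 0.38 0.3'
```

```text
[ 6.76218e+02 -5.71800e+00 -9.80000e-02  1.66466e+02  1.16346e+02
  8.95630e+01  5.86050e+01]
[array([601.1, 180.8]), array([595.1, 119.1]), array([589. ,  57.4])] [461.15861879 132.21947426] [ 604.18151547 -115.57357848]
at [144.5 504.8 226.8] [ 3.141 -0.     2.863] shift [-2.059 -1.541  0.767] turn [ 0.    -0.     0.366] t 1.2 grip 91.8 F [-0.   0.3  0.5]
at [144.5 504.8 226.8] [ 3.141 -0.     2.863] shift [-6.35  -7.156  0.766] turn [ 0.    -0.     0.366] t 1.2 grip 91.8 F [-0.   0.3  0.5]
time: 1.87
tool_pos: [144.5, 504.8, 166.7]
tcp_rot: [3.142, -0.0, 1.857]
contact_force: [-0.4, 0.1, -0.1]
grip_width: 59.8
finger_force: 0.0
```

```bash
h="python3 -m handwheel"; 
$h '-1 0.45 0 0 0 0.046 0.3;-1 0.45 0 0 0 0.046 0.3;-1 0.45 0 0 0 0.046 0.3' >/dev/null
$h '-1 0.6 0 0 0 0 0.3;-1 0.6 0 0 0 0 0.3;-1 0.6 0 0 0 0 0.3' >/dev/null
$h '-1 0.6 0 0 0 0 0.3;-1 0.6 0 0 0 0 0.3;-1 0.6 0 0 0 0 0.3' >/dev/null
$h '-1 0.5 0 0 0 0 0.3;-1 0.5 0 0 0 0 0.3;-1 0.5 0 0 0 0 0.3' >/dev/null
$h '-1 0.3 0 0 0 0 0.3;-1 0.3 0 0 0 0 0.3;-1 0.3 0 0 0 0 0.3' >/dev/null
$h '-1 0.2 0 0 0 0 0.3;-1 0.2 0 0 0 0 0.3;-1 0.2 0 0 0 0 0.3' >/dev/null
$h '-1 0.1 0 0 0 0 0.3;-1 0.1 0 0 0 0 0.3;-1 0.1 0 0 0 0 0.3' >/dev/null
$h '-1 0 0 0 0 0 0.3;-1 0 0 0 0 0 0.3;-1 0 0 0 0 0 0.3' 
cat > look.py <<'E'
from h import *
# measure cases of one colour from both views; pair caps ~126 mm apart
c=sys.argv[1]
t=viewer.capture("top"); s=viewer.capture("scene")
for n,p,z in(("top",t,34),("scene",s,28)):
    P=[onz(p,u,z)[:2] for u,a in caps(p,c) if a<45]
    for i in range(len(P)):
        for j in range(i):
            d=P[i]-P[j]
            if 116<np.hypot(*d)<136: print(n,((P[i]+P[j])/2).round(1),"yaw",round(float(np.arctan2(d[1],d[0])%np.pi),3),"len",round(float(np.hypot(*d)),1))
E
python3 look.py y; python3 -c "
from h import *
plan(558,-358,60,1.712)"
```

```text
time: 3.87
tool_pos: [547.1, -241.6, 166.6]
tcp_rot: [3.141, 0.002, 1.716]
contact_force: [-0.7, -0.5, -0.2]
grip_width: 59.7
finger_force: 0.0
scene [ 484.7 -363.4] yaw 1.572 len 125.0
scene [ 554.9 -362.6] yaw 1.714 len 128.0
at [ 546.7 -240.   166.2] [3.141e+00 1.000e-03 1.714e+00] shift [-1.184 -0.057  1.062] turn [0.    0.    0.001] t 4.0 grip 59.5 F [-0.   0.1 -0.1]
```

```bash
h="python3 -m handwheel"; 
$h '-0.6 0 0.5 0 0 0 0.3;-1 -0.03 0.8 0 0 0 0.3;-1 -0.05 0.8 0 0 0 0.3;-1 -0.05 0.8 0 0 0 0.3' >/dev/null
$h '-0.2 -0.02 0.3 0 0 0 0.3;-0.2 -0.02 0.3 0 0 0 0.3;-0.2 -0.02 0.3 0 0 0 0.3' 
python3 - <<'E'
from h import *
plan(557,-359,4,1.712)
t=viewer.capture("top"); s=viewer.capture("scene")
f=lambda p,x0,x1,y0,y1,k:cv2.resize(p["frame"][y0:y1,x0:x1,::-1],None,fx=k,fy=k,interpolation=cv2.INTER_CUBIC)
a=f(t,330,430,180,270,4); b=f(s,150,240,80,170,4)
cv2.imwrite("pics/a1.png",np.hstack([a,b]))
E
```

```text
time: 4.55
tool_pos: [556.6, -354.9, 55.1]
tcp_rot: [-3.139, -0.004, 1.718]
contact_force: [-0.5, 0.1, 0.1]
grip_width: 59.6
finger_force: 0.0
at [ 556.6 -354.9   55.1] [-3.139 -0.004  1.718] shift [-0.043 -0.     0.511] turn [-0.001 -0.001  0.002] t 4.5 grip 59.6 F [-0.5  0.1  0.1]
```

View pics/a1.png

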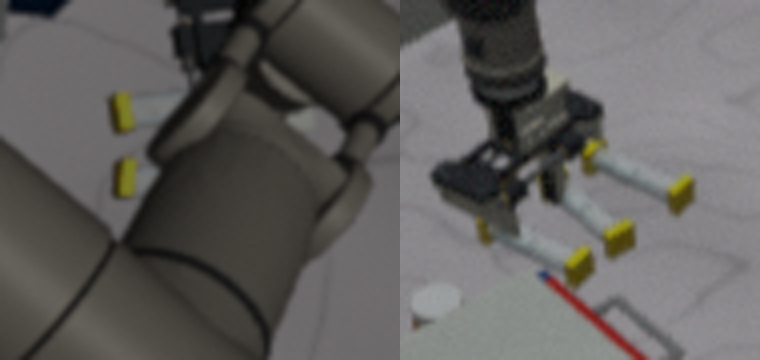

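The scene crop shows the fingers straddling the nearest yellow case (caps at crop (485,230) and (578,265)); the other two look unmoved. I'm going down and gripping.

```bash
h="python3 -m handwheel"; 
$h '-0.03 0 0.25 0 0 0 0.3;-0.03 0 0.5 0 0 0 0.3;-0.03 0 0.5 0 0 0 0.3;-0.03 0 0.5 0 0 0 -0.6;-0.03 0 0.5 0 0 0 -0.6;-0.03 0 0.5 0 0 0 -0.6;-0.03 0 0.5 0 0 0 -0.6;-0.03 0 0.5 0 0 0 -0.6' 
$h '0 0 -0.4 0 0 0 -0.6;0 0 -0.8 0 0 0 -0.6;0 0 -1 0 0 0 -0.6;0 0 -1 0 0 0 -0.6' 
python3 -c "
from h import *
print(bay('l',3)); plan(*bay('l',3),120,CA)"
```

```text
time: 5.32
tool_pos: [558.6, -359.7, 8.2]
tcp_rot: [3.14, 0.002, 1.718]
contact_force: [1.1, 1.4, 0.6]
grip_width: 31.1
finger_force: 0.5
time: 5.65
tool_pos: [560.4, -361.4, 113.4]
tcp_rot: [3.134, 0.008, 1.718]
contact_force: [-0.3, -0.5, 0.1]
grip_width: 29.5
finger_force: 30.0
[589.04652188  57.4142699 ]
at [ 560.4 -361.4  113.4] [3.134 0.008 1.718] shift [ 4.1    0.899 -0.092] turn [ 0.     0.004 -0.422] t 5.7 grip 29.5 F [-0.3 -0.5  0.1]
```

```bash
h="python3 -m handwheel"; 
$h '0.3 0.1 -0.3 0 0 -0.422 -0.6;0.6 0.2 -0.6 0 0 -0.422 -0.6;1 0.2 -0.6 0 0 -0.422 -0.6;1 0.2 -0.6 0 0 -0.422 -0.6;1 0.2 -0.6 0 0 -0.422 -0.6;1 0.2 -0.6 0 0 -0.422 -0.6;1 0.2 -0.6 0 0 -0.422 -0.6;1 0.2 -0.6 0 0 -0.422 -0.6' 
python3 -c "
from h import *
plan(*bay('l',3),150,CA)"; python3 look.py y
```

```text
time: 6.32
tool_pos: [562.5, -257.1, 165.7]
tcp_rot: [3.141, -0.002, 2.725]
contact_force: [0.9, 0.7, -1.2]
grip_width: 29.4
finger_force: 30.0
at [ 562.5 -257.1  165.7] [ 3.141e+00 -2.000e-03  2.725e+00] shift [1.03  2.983 0.16 ] turn [ 0.    -0.001 -0.102] t 6.3 grip 29.4 F [ 0.9  0.7 -1.2]
```

```bash
h="python3 -m handwheel"; 
$h '0.34 1 0 0 0 -0.102 -0.6;0.34 1 0 0 0 -0.102 -0.6;0.34 1 0 0 0 -0.102 -0.6' >/dev/null
$h '0.02 1 0 0 0 0 -0.6;0.02 1 0 0 0 0 -0.6;0.02 1 0 0 0 0 -0.6' >/dev/null
$h '0.02 1 0.2 0 0 0 -0.6;0.02 1 0.2 0 0 0 -0.6;0.02 1 0.2 0 0 0 -0.6;0.02 1 0.2 0 0 0 -0.6;0.02 1 0.2 0 0 0 -0.6' 
python3 - <<'E'
from h import *
plan(*bay('l',3),100,CA)
s=viewer.capture("scene");t=viewer.capture("top")
f=lambda p,x0,x1,y0,y1,k:cv2.resize(p["frame"][y0:y1,x0:x1,::-1],None,fx=k,fy=k,interpolation=cv2.INTER_CUBIC)
cv2.imwrite("pics/a2.png",np.hstack([f(t,205,305,140,230,4),f(s,220,320,140,230,4)]))
for p in(t,s): print(caps(p,'y'))
E
python3 look.py y
```

```text
time: 7.33
tool_pos: [589.1, 47.9, 146.0]
tcp_rot: [-3.141, -0.001, 3.038]
contact_force: [-0.3, -0.7, -1.0]
grip_width: 28.9
finger_force: 30.0
at [589.1  47.9 146. ] [-3.141e+00 -1.000e-03  3.038e+00] shift [0.01  0.095 0.46 ] turn [-0.    -0.    -0.002] t 7.3 grip 28.9 F [-0.3 -0.7 -1. ]
[(array([231.4, 210.5]), 89), (array([361.6, 224.2]), 32), (array([396.1, 228.8]), 29), (array([397.5, 246.9]), 31), (array([363.4, 251.7]), 31)]
[(array([197.4, 116.5]), 13), (array([187.5, 123.4]), 15), (array([219.6, 126. ]), 19), (array([204.2, 137. ]), 21), (array([280.1, 177.1]), 99), (array([233.2, 172.2]), 32)]
top [ 480.  -358.4] yaw 1.463 len 125.8
top [ 397.5 -362. ] yaw 1.728 len 125.6
scene [ 395.8 -368.2] yaw 1.738 len 127.3
scene [ 478.5 -364.2] yaw 1.476 len 127.2
```

View pics/a2.png

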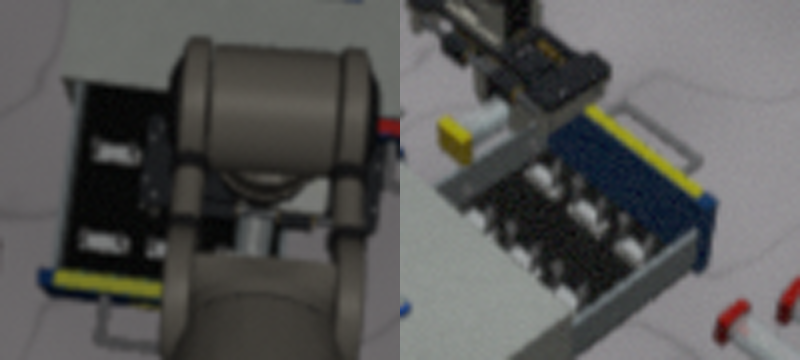

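```bash
h="python3 -m handwheel"; 
$h '0.01 0.095 0.15 0 0 0 -0.6;0.01 0.095 0.3 0 0 0 -0.6;0.01 0.095 0.3 0 0 0 -0.6;0.01 0.095 0.3 0 0 0 -0.6'
python3 - <<'E'
from h import *
plan(*bay('l',3),80,CA)
s=viewer.capture("scene"); o=bot.get_obs(); P=o["tool_pos"]
k=[u for u,a in caps(s,'y') if 215<u[0]<250]; print(k)
for h_ in(10,13):
  print("cab-frame offset of cap from TCP at axis height:",[ (Ro.from_euler("z",-CA).apply(onz(s,u,P[2]+h_+8)-P)).round(1) for u in k])
  print(proj(s,P+np.r_[Ro.from_euler("z",CA).apply([63,0,0])[:2],h_]))
E
```

```text
time: 7.87
tool_pos: [589.3, 55.5, 116.4]
tcp_rot: [-3.141, -0.001, 3.037]
contact_force: [0.8, -0.3, -1.0]
grip_width: 29.2
finger_force: 30.0
at [589.3  55.5 116.4] [-3.141e+00 -1.000e-03  3.037e+00] shift [0.004 0.019 0.364] turn [-0.    -0.    -0.002] t 7.9 grip 29.2 F [ 0.8 -0.3 -1. ]
[array([219.5, 126. ]), array([235. , 179.1])]
cab-frame offset of cap from TCP at axis height: [array([ -89.9, -272.2,   18. ]), array([56. , -4.4, 18. ])]
[234.38340812 182.24952943]
cab-frame offset of cap from TCP at axis height: [array([ -87.7, -269.2,   21. ]), array([57.8, -2.3, 21. ])]
[234.35959958 181.68522421]
```

```bash
h="python3 -m handwheel"; 
$h '-0.045 0.015 0.25 0 0 0 -0.6;-0.045 0.015 0.45 0 0 0 -0.6;-0.045 0.015 0.45 0 0 0 -0.6;-0.045 0.015 0.45 0 0 0 -0.6'
$h '0 0 0.05 0 0 0 -0.6;0 0 0.1 0 0 0 -0.6;0 0 0.1 0 0 0 -0.6'
$h '0 0 0.05 0 0 0 -0.6;0 0 0.05 0 0 0 -0.6'
$h '0 0 0.05 0 0 0 -0.6;0 0 0.05 0 0 0 -0.6'
```

```text
time: 8.25
tool_pos: [594.2, 57.2, 72.1]
tcp_rot: [-3.142, -0.001, 3.038]
contact_force: [0.6, 0.2, -1.0]
grip_width: 29.2
finger_force: 30.0
time: 8.5
tool_pos: [595.9, 57.3, 63.4]
tcp_rot: [3.141, 0.005, 3.039]
contact_force: [1.5, -0.4, 0.7]
grip_width: 29.1
finger_force: 30.0
time: 8.67
tool_pos: [595.3, 57.3, 57.8]
tcp_rot: [3.141, 0.003, 3.039]
contact_force: [1.6, 0.1, 1.4]
grip_width: 29.2
finger_force: 30.0
time: 8.83
tool_pos: [595.3, 57.7, 53.0]
tcp_rot: [3.141, 0.003, 3.039]
contact_force: [1.1, 1.6, 5.3]
grip_width: 29.3
finger_force: 38.8
```

```bash
h="python3 -m handwheel"; 
for i in 1; do $h '0 0 0.025 0 0 0 -0.6;0 0 0.025 0 0 0 -0.6';  $h '0 0 0.025 0 0 0 -0.6;0 0 0.025 0 0 0 -0.6'; $h '0 0 0.025 0 0 0 -0.6;0 0 0.025 0 0 0 -0.6'; done
python3 - <<'E'
from h import *
plan(*bay('l',3),80,CA)
s=viewer.capture("scene"); o=bot.get_obs(); P=o["tool_pos"]
k=[(u,a) for u,a in caps(s,'y') if 215<u[0]<250]; print(k)
f=lambda p,x0,x1,y0,y1,k:cv2.resize(p["frame"][y0:y1,x0:x1,::-1],None,fx=k,fy=k,interpolation=cv2.INTER_CUBIC)
cv2.imwrite("pics/a3.png",f(s,215,315,140,230,6))
E
```

```text
time: 9.0
tool_pos: [596.7, 57.7, 52.6]
tcp_rot: [3.141, 0.007, 3.039]
contact_force: [-0.2, 2.1, 17.3]
grip_width: 29.3
finger_force: 42.9
time: 9.17
tool_pos: [598.4, 57.7, 52.1]
tcp_rot: [3.141, 0.012, 3.039]
contact_force: [0.8, 1.9, 27.8]
grip_width: 29.0
finger_force: 47.4
time: 9.33
tool_pos: [600.3, 57.7, 51.7]
tcp_rot: [3.141, 0.016, 3.039]
contact_force: [-0.4, 2.8, 37.1]
grip_width: 29.0
finger_force: 52.2
at [600.3  57.7  51.7] [3.141 0.016 3.039] shift [ 0.107 -0.014 -0.285] turn [ 0.     0.005 -0.002] t 9.3 grip 29.0 F [-0.4  2.8 37.1]
[(array([219.5, 126. ]), 18), (array([234.1, 191.4]), 9)]
```

View pics/a3.png

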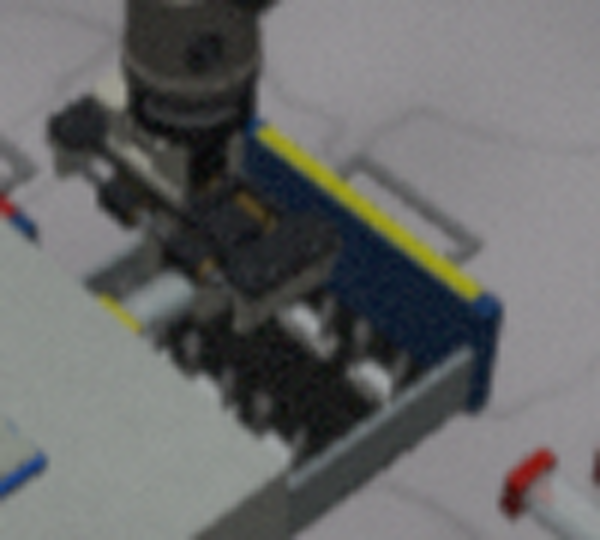

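```bash
h="python3 -m handwheel"; 
$h '0 0 -0.05 0 0 0 -0.22;0 0 -0.07 0 0 0 -0.22;0 0 -0.07 0 0 0 -0.22;0 0 -0.07 0 0 0 -0.22' 
$h '0 0 -0.2 0 0 0 -0.22;0 0 -0.6 0 0 0 -0.22;0 0 -1 0 0 0 0;0 0 -1 0 0 0 0.3;0 0 -1 0 0 0 0.3' 
python3 -c "
from h import *
plan(560,-240,150,CA)"
```

```text
time: 9.72
tool_pos: [596.0, 60.4, 53.4]
tcp_rot: [3.137, 0.005, 3.039]
contact_force: [1.2, 12.0, 11.1]
grip_width: 35.8
finger_force: 9.7
time: 10.13
tool_pos: [595.4, 57.6, 153.8]
tcp_rot: [3.141, 0.005, 3.039]
contact_force: [-0.4, 0.2, -0.6]
grip_width: 51.4
finger_force: 0.0
at [595.4  57.6 153.8] [3.141 0.005 3.039] shift [ 0.047 -2.997  0.036] turn [ 0.     0.002 -0.002] t 10.1 grip 51.4 F [-0.4  0.2 -0.6]
```

```bash
h="python3 -m handwheel"; 
$h '0.3 -1 0 0 0 0 0.3;0.3 -1 0 0 0 0 0.3;0.3 -1 0 0 0 0 0.3' >/dev/null
$h '0.3 -1 0 0 0 0 0.3;0.3 -1 0 0 0 0 0.3;0.3 -1 0 0 0 0 0.3' >/dev/null
$h '0 -1 0 0 0 0 0.3;0 -1 0 0 0 0 0.3;0 -1 0 0 0 0 0.3' >/dev/null
$h '0 -0.5 0 0 0 0.3 0.3;0 -0.5 0 0 0 0.3 0.3;0 -0.5 0 0 0 0.3 0.3;0 -0.5 0 0 0 0.3 0.3;0 -0.5 0 0 0 0.3 0.3;0 -0.5 0 0 0 0.3 0.3;0 -0.5 0 0 0 0.3 0.3;0 -0.5 0 0 0 0.3 0.3'
python3 - <<'E'
from h import *
plan(480,-359,60,1.467)
s=viewer.capture("scene"); t=viewer.capture("top")
f=lambda p,x0,x1,y0,y1,k:cv2.resize(p["frame"][y0:y1,x0:x1,::-1],None,fx=k,fy=k,interpolation=cv2.INTER_CUBIC)
cv2.imwrite("pics/a4.png",np.hstack([f(t,215,285,150,230,5),f(s,215,305,150,230,5)]))
for p in(t,s): print(caps(p,'y'))
E
```

```text
time: 11.55
tool_pos: [497.6, -283.8, 149.3]
tcp_rot: [-3.14, -0.003, 2.09]
contact_force: [-0.4, 0.7, -0.5]
grip_width: 60.0
finger_force: 0.0
at [ 497.6 -283.8  149.3] [-3.14e+00 -3.00e-03  2.09e+00] shift [-0.569 -0.525  0.891] turn [-0.001 -0.001  0.198] t 11.6 grip 60.0 F [-0.4  0.7 -0.5]
[(array([266.9, 174.5]), 33), (array([262.7, 208.7]), 32), (array([245.1, 212.3]), 186), (array([396.4, 226.4]), 15)]
[(array([187.4, 123.3]), 13), (array([219.5, 126. ]), 18), (array([204.2, 137. ]), 21), (array([277. , 174.5]), 122), (array([260. , 175.8]), 28), (array([234.8, 191.4]), 18)]
```

View pics/a4.png

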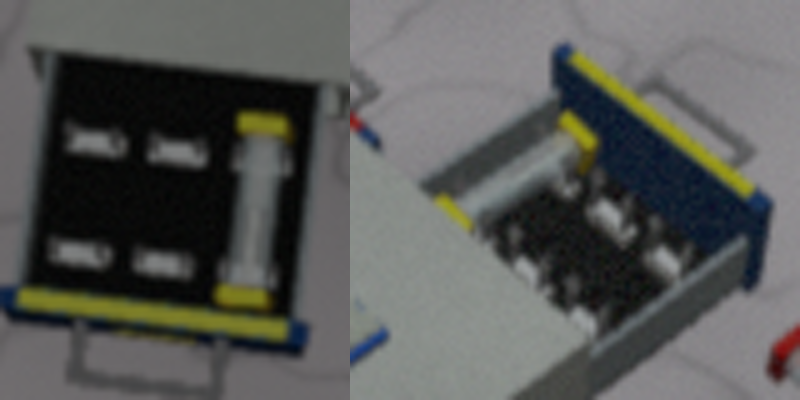

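Top and scene crops show the first yellow case lying in bay 3 between both clips (caps at top-picture pixels (267,174) and (263,209)). I'm taking the second one.

```bash
h="python3 -m handwheel"; 
$h '-0.57 -0.52 0.2 0 0 0.198 0.3;-0.57 -0.52 0.4 0 0 0.198 0.3;-0.57 -0.52 0.8 0 0 0.198 0.3;-0.57 -0.52 0.8 0 0 0.198 0.3;-0.57 -0.52 0.8 0 0 0.198 0.3;-0.57 -0.52 0.8 0 0 0.198 0.3;-0.57 -0.52 0.8 0 0 0.198 0.3' 
python3 - <<'E'
from h import *
t=viewer.capture("top");s=viewer.capture("scene")
g=lambda p,x0,x1,y0,y1:[u for u,a in caps(p,'y') if x0<u[0]<x1 and y0<u[1]<y1][:1]
a=g(t,255,275,203,211);b=g(s,255,266,170,180); print("near cap centroid",tri(t,a[0],s,b[0]) if a and b else (a,b))
a=onz(t,(266.9,174.5),76);b=onz(t,(262.7,208.7),76);print(a,b,(a+b)/2,bay('l',3))
plan(480,-359,5,1.467); print([(u.tolist()) for u,a in caps(s,'y')])
E
```

```text
time: 12.23
tool_pos: [481.9, -359.6, 70.4]
tcp_rot: [-3.141, -0.001, 1.479]
contact_force: [0.0, 1.0, 0.3]
grip_width: 59.6
finger_force: 0.0
near cap centroid (array([529.20090709,  65.96946377,  75.90761998]), np.float64(1.4631664982687955))
[654.01732242  54.26256614  76.        ] [528.76656315  66.57109057  76.        ] [591.39194279  60.41682835  76.        ] [589.04652188  57.4142699 ]
at [ 482.3 -359.7   71.3] [3.141 0.    1.479] shift [ 0.005 -0.023  0.663] turn [0.    0.    0.004] t 12.3 grip 59.5 F [ 0.5  0.3 -0.6]
[[196.8, 116.8], [219.5, 126.0], [204.2, 137.0], [276.9, 174.4], [260.0, 175.8], [235.0, 191.6]]
```

```bash
h="python3 -m handwheel"; 
$h '0 -0.02 0.35 0 0 0 0.3;0 -0.02 0.68 0 0 0 0.3;0 -0.02 0.68 0 0 0 0.3;0 -0.02 0.68 0 0 0 -0.6;0 -0.02 0.68 0 0 0 -0.6;0 -0.02 0.68 0 0 0 -0.6;0 -0.02 0.68 0 0 0 -0.6;0 -0.02 0.68 0 0 0 -0.6' 
$h '0 0 -0.4 0 0 0 -0.6;0 0 -0.8 0 0 0 -0.6;0 0 -1 0 0 0 -0.6;0 0 -1 0 0 0 -0.6' >/dev/null
$h '0.3 0.3 -0.3 0 0 -0.5 -0.6;0.6 0.3 -0.5 0 0 -0.5 -0.6;1 0.3 -0.5 0 0 -0.5 -0.6;1 0.3 -0.5 0 0 -0.5 -0.6;1 0.3 -0.5 0 0 -0.5 -0.6;1 0.3 -0.5 0 0 -0.5 -0.6;1 0.3 -0.5 0 0 -0.5 -0.6;1 0.3 -0.5 0 0 -0.5 -0.6' 
python3 -c "
from h import *
plan(*bay('l',2)+[1,2],120,CA)"
```

```text
time: 13.0
tool_pos: [480.4, -359.6, 3.6]
tcp_rot: [3.141, 0.0, 1.475]
contact_force: [1.1, 0.2, -0.3]
grip_width: 30.7
finger_force: 0.5
time: 14.0
tool_pos: [519.1, -262.3, 151.9]
tcp_rot: [-3.141, -0.002, 2.481]
contact_force: [-0.3, -1.0, -2.2]
grip_width: 29.3
finger_force: 30.0
at [ 519.1 -262.3  151.9] [-3.141e+00 -2.000e-03  2.481e+00] shift [1.744 3.5   0.323] turn [ 0.    -0.001 -0.179] t 14.0 grip 29.3 F [-0.3 -1.  -2.2]
```

```bash
h="python3 -m handwheel"; 
$h '0.5 1 0 0 0 -0.18 -0.6;0.5 1 0 0 0 -0.18 -0.6;0.5 1 0 0 0 -0.18 -0.6;0.5 1 0 0 0 -0.18 -0.6;0.5 1 0 0 0 -0.18 -0.6' >/dev/null
$h '-0.09 0.93 0 0 0 0 -0.6;-0.09 0.93 0 0 0 0 -0.6;-0.09 0.93 0 0 0 0 -0.6' >/dev/null
$h '-0.09 0.93 0 0 0 0 -0.6;-0.09 0.93 0 0 0 0 -0.6;-0.09 0.93 0 0 0 0 -0.6' >/dev/null
$h '-0.09 0.93 0 0 0 0 -0.6;-0.09 0.93 0 0 0 0 -0.6;-0.09 0.93 0.2 0 0 0 -0.6;-0.09 0.93 0.3 0 0 0 -0.6;-0.09 0.93 0.3 0 0 0 -0.6' 
python3 -c "
from h import *
plan(*bay('l',2)+[1,2],70,CA)"
```

```text
time: 15.33
tool_pos: [595.2, 121.3, 119.5]
tcp_rot: [-3.14, -0.007, 3.042]
contact_force: [-0.5, 0.1, -2.5]
grip_width: 29.2
finger_force: 30.0
at [595.2 121.3 119.5] [-3.14  -0.007  3.042] shift [-0.013 -0.     0.495] turn [-0.001 -0.002 -0.001] t 15.3 grip 29.2 F [-0.5  0.1 -2.5]
```

```bash
h="python3 -m handwheel"; 
$h '-0.01 0 0.25 0 0 0 -0.6;-0.01 0 0.5 0 0 0 -0.6;-0.01 0 0.5 0 0 0 -0.6;-0.01 0 0.5 0 0 0 -0.6'
$h '0 0 0.06 0 0 0 -0.6;0 0 0.12 0 0 0 -0.6;0 0 0.12 0 0 0 -0.6'
$h '0 0 0.05 0 0 0 -0.6;0 0 0.05 0 0 0 -0.6'
$h '0 0 0.05 0 0 0 -0.6;0 0 0.05 0 0 0 -0.6'
$h '0 0 0.03 0 0 0 -0.6;0 0 0.03 0 0 0 -0.6'
```

```text
time: 15.67
tool_pos: [597.6, 119.6, 72.5]
tcp_rot: [-3.141, -0.003, 3.038]
contact_force: [0.5, -0.7, -0.6]
grip_width: 29.2
finger_force: 30.0
time: 15.92
tool_pos: [599.5, 120.1, 62.0]
tcp_rot: [-3.141, 0.003, 3.04]
contact_force: [1.2, -3.7, 0.6]
grip_width: 29.6
finger_force: 30.0
time: 16.08
tool_pos: [599.5, 120.3, 57.1]
tcp_rot: [-3.141, 0.003, 3.04]
contact_force: [0.6, -4.6, 0.4]
grip_width: 29.4
finger_force: 30.0
time: 16.25
tool_pos: [599.0, 120.4, 51.4]
tcp_rot: [-3.141, 0.001, 3.04]
contact_force: [1.9, -5.0, -3.1]
grip_width: 29.1
finger_force: 30.0
time: 16.42
tool_pos: [598.5, 120.4, 47.8]
tcp_rot: [-3.141, -0.0, 3.04]
contact_force: [0.6, -5.9, -2.9]
grip_width: 29.1
finger_force: 30.0
```

```bash
h="python3 -m handwheel"; 
$h '0 0 0.03 0 0 0 -0.6;0 0 0.03 0 0 0 -0.6'
$h '0 0 0.03 0 0 0 -0.6;0 0 0.03 0 0 0 -0.6'
$h '0 0 -0.03 0 0 0 -0.22;0 0 -0.03 0 0 0 -0.22;0 0 -0.03 0 0 0 -0.22;0 0 -0.03 0 0 0 -0.22' 
$h '0 0 -0.2 0 0 0 -0.22;0 0 -0.6 0 0 0 -0.22;0 0 -1 0 0 0 0;0 0 -1 0 0 0 0.3;0 0 -1 0 0 0 0.3' >/dev/null
$h '0.3 -1 0 0 0 0 0.3;0.3 -1 0 0 0 0 0.3;0.3 -1 0 0 0 0 0.3' >/dev/null
$h '0.4 -1 0 0 0 0 0.3;0.4 -1 0 0 0 0 0.3;0.4 -1 0 0 0 0 0.3' >/dev/null
$h '0.5 -1 0 0 0 0 0.3;0.5 -1 0 0 0 0 0.3;0.5 -1 0 0 0 0 0.3' 
python3 - <<'E'
from h import *
s=viewer.capture("scene"); t=viewer.capture("top")
for p in(t,s): print([(u.tolist(),a) for u,a in caps(p,'y')])
plan(397,-363,60,1.73)
E
python3 look.py y
```

```text
time: 16.58
tool_pos: [599.1, 120.4, 46.1]
tcp_rot: [-3.141, 0.001, 3.04]
contact_force: [-0.7, -6.5, 2.3]
grip_width: 29.2
finger_force: 30.0
time: 16.75
tool_pos: [601.3, 120.2, 45.9]
tcp_rot: [-3.141, 0.007, 3.04]
contact_force: [-1.1, -8.2, 17.3]
grip_width: 29.0
finger_force: 30.0
time: 17.08
tool_pos: [598.2, 121.8, 45.0]
tcp_rot: [3.141, -0.001, 3.04]
contact_force: [-0.1, -1.1, -0.8]
grip_width: 35.6
finger_force: 0.0
time: 18.25
tool_pos: [446.0, -166.4, 143.6]
tcp_rot: [3.14, -0.003, 3.039]
contact_force: [0.5, -0.8, -0.6]
grip_width: 59.6
finger_force: 0.0
[([250.8, 172.7], 30), ([267.2, 174.4], 32), ([245.8, 206.7], 33), ([263.1, 208.5], 33), ([244.8, 212.0], 174), ([397.6, 247.1], 31)]
[([197.4, 116.5], 13), ([219.5, 126.0], 18), ([276.7, 174.5], 120), ([259.7, 175.8], 32), ([270.8, 184.3], 31), ([234.8, 191.6], 18), ([246.5, 201.3], 19)]
at [ 445.9 -167.3  143.7] [ 3.141e+00 -3.000e-03  3.035e+00] shift [ 0.276 -1.999  0.836] turn [-0.    -0.001  0.415] t 18.4 grip 59.5 F [ 0.7  0.2 -0.5]
top [604.3 120.7] yaw 3.033 len 129.2
top [599.3  58.5] yaw 3.046 len 129.2
scene [ 395.  -368.4] yaw 1.725 len 127.4
scene [559.5  27.9] yaw 3.017 len 129.1
scene [564.3  92. ] yaw 3.048 len 129.2
```

```bash
h="python3 -m handwheel"; 
$h '0.14 -1 0.1 0 0 0.415 0.3;0.14 -1 0.2 0 0 0.415 0.3;0.14 -1 0.2 0 0 0.415 0.3;0.14 -1 0.2 0 0 0.415 0.3;0.14 -1 0.2 0 0 0.415 0.3;0.14 -1 0.2 0 0 0.415 0.3;0.14 -1 0.2 0 0 0.415 0.3;0.14 -1 0.2 0 0 0.415 0.3'
python3 -c "
from h import *
plan(397.5,-362,60,1.73)"
```

```text
time: 19.12
tool_pos: [425.3, -261.4, 124.3]
tcp_rot: [-3.141, -0.002, 2.035]
contact_force: [0.5, -0.5, -0.3]
grip_width: 59.8
finger_force: 0.0
at [ 425.3 -261.4  124.3] [-3.141e+00 -2.000e-03  2.035e+00] shift [-0.776 -0.699  0.641] turn [-0.    -0.001  0.097] t 19.1 grip 59.8 F [ 0.5 -0.5 -0.3]
```

```bash
h="python3 -m handwheel"; 
$h '-0.78 -0.7 0.3 0 0 0.097 0.3;-0.78 -0.7 0.64 0 0 0.097 0.3;-0.78 -0.7 0.64 0 0 0.097 0.3;-0.78 -0.7 0.64 0 0 0.097 0.3;-0.78 -0.7 0.64 0 0 0.097 0.3'
python3 -c "
from h import *
plan(397.5,-362,4,1.73)"
```

```text
time: 19.53
tool_pos: [397.0, -363.3, 58.6]
tcp_rot: [-3.14, -0.005, 1.734]
contact_force: [-0.1, 0.8, 0.1]
grip_width: 60.0
finger_force: 0.0
at [ 397.  -363.3   58.6] [-3.14  -0.005  1.734] shift [0.009 0.008 0.547] turn [-0.001 -0.001  0.001] t 19.5 grip 60.0 F [-0.1  0.8  0.1]
```

```bash
h="python3 -m handwheel"; 
$h '0 0 0.3 0 0 0 0.3;0 0 0.55 0 0 0 0.3;0 0 0.55 0 0 0 0.3;0 0 0.55 0 0 0 -0.6;0 0 0.55 0 0 0 -0.6;0 0 0.55 0 0 0 -0.6;0 0 0.55 0 0 0 -0.6;0 0 0.55 0 0 0 -0.6' 
$h '0 0 -0.4 0 0 0 -0.6;0 0 -0.8 0 0 0 -0.6;0 0 -1 0 0 0 -0.6;0 0 -1 0 0 0 -0.6' >/dev/null
$h '0.3 0.3 -0.3 0 0 -0.418 -0.6;0.6 0.6 -0.5 0 0 -0.418 -0.6;1 0.8 -0.5 0 0 -0.418 -0.6;1 0.8 -0.5 0 0 -0.418 -0.6;1 0.8 -0.5 0 0 -0.418 -0.6;1 0.8 -0.5 0 0 -0.418 -0.6;1 0.8 -0.5 0 0 -0.418 -0.6;1 0.8 -0.5 0 0 -0.418 -0.6' 
python3 -c "
from h import *
plan(*bay('l',1),120,CA)"
```

```text
time: 20.2
tool_pos: [398.0, -364.7, 7.4]
tcp_rot: [3.14, 0.002, 1.735]
contact_force: [0.2, 1.1, 0.3]
grip_width: 31.0
finger_force: 0.5
time: 21.2
tool_pos: [459.6, -252.0, 155.4]
tcp_rot: [3.141, -0.001, 2.742]
contact_force: [-0.3, -0.2, -1.6]
grip_width: 29.3
finger_force: 30.0
at [ 459.6 -252.   155.4] [ 3.141e+00 -1.000e-03  2.742e+00] shift [0.381 4.537 0.357] turn [ 0.    -0.    -0.096] t 21.2 grip 29.3 F [-0.3 -0.2 -1.6]
```

```bash
h="python3 -m handwheel"; 
$h '0.1 1 0 0 0 -0.096 -0.6;0.1 1 0 0 0 -0.096 -0.6;0.1 1 0 0 0 -0.096 -0.6' >/dev/null
$h '-0.2 0.87 0 0 0 0 -0.6;-0.2 0.87 0 0 0 0 -0.6;-0.2 0.87 0 0 0 0 -0.6' >/dev/null
$h '-0.2 0.87 0 0 0 0 -0.6;-0.2 0.87 0 0 0 0 -0.6;-0.2 0.87 0 0 0 0 -0.6' >/dev/null
$h '-0.2 0.87 0 0 0 0 -0.6;-0.2 0.87 0 0 0 0 -0.6;-0.2 0.87 0 0 0 0 -0.6' >/dev/null
$h '-0.2 0.87 0 0 0 0 -0.6;-0.2 0.87 0 0 0 0 -0.6;-0.2 0.87 0.2 0 0 0 -0.6;-0.2 0.87 0.3 0 0 0 -0.6;-0.2 0.87 0.3 0 0 0 -0.6' 
python3 -c "
from h import *
plan(*bay('l',1)+[0,1],70,CA)"
```

```text
time: 22.62
tool_pos: [604.0, 180.0, 122.4]
tcp_rot: [-3.139, -0.007, 3.038]
contact_force: [-1.4, -0.7, -0.7]
grip_width: 29.0
finger_force: 30.0
at [604.  180.  122.4] [-3.139 -0.007  3.038] shift [0.027 0.016 0.524] turn [-0.001 -0.002 -0.002] t 22.6 grip 29.0 F [-1.4 -0.7 -0.7]
```

```bash
h="python3 -m handwheel"; 
$h '0.02 0.01 0.25 0 0 0 -0.6;0.02 0.01 0.5 0 0 0 -0.6;0.02 0.01 0.5 0 0 0 -0.6;0.02 0.01 0.5 0 0 0 -0.6'
$h '0 0 0.06 0 0 0 -0.6;0 0 0.12 0 0 0 -0.6;0 0 0.12 0 0 0 -0.6'
$h '0 0 0.05 0 0 0 -0.6;0 0 0.05 0 0 0 -0.6'
$h '0 0 0.04 0 0 0 -0.6;0 0 0.04 0 0 0 -0.6'
$h '0 0 0.03 0 0 0 -0.6;0 0 0.03 0 0 0 -0.6'
```

```text
time: 22.95
tool_pos: [603.7, 180.4, 75.8]
tcp_rot: [-3.141, -0.003, 3.035]
contact_force: [-0.2, -0.2, -1.7]
grip_width: 29.6
finger_force: 30.0
time: 23.2
tool_pos: [605.6, 181.4, 65.2]
tcp_rot: [-3.141, 0.003, 3.037]
contact_force: [2.3, -2.2, -0.1]
grip_width: 29.6
finger_force: 30.0
time: 23.37
tool_pos: [605.5, 181.5, 60.2]
tcp_rot: [-3.141, 0.003, 3.037]
contact_force: [1.5, -3.4, 1.2]
grip_width: 29.2
finger_force: 30.0
time: 23.53
tool_pos: [604.7, 181.7, 55.1]
tcp_rot: [-3.141, 0.001, 3.037]
contact_force: [2.2, -2.3, 0.1]
grip_width: 29.2
finger_force: 30.0
time: 23.7
tool_pos: [603.8, 181.8, 51.0]
tcp_rot: [-3.141, -0.002, 3.037]
contact_force: [1.6, -3.7, -3.7]
grip_width: 29.2
finger_force: 30.0
```

```bash
h="python3 -m handwheel"; 
$h '0 0 0.03 0 0 0 -0.6;0 0 0.03 0 0 0 -0.6'
$h '0 0 0.03 0 0 0 -0.6;0 0 0.03 0 0 0 -0.6'
$h '0 0 0.03 0 0 0 -0.6;0 0 0.03 0 0 0 -0.6'
$h '0 0 -0.04 0 0 0 -0.28;0 0 -0.04 0 0 0 -0.28;0 0 -0.04 0 0 0 -0.28;0 0 -0.04 0 0 0 -0.28' 
$h '0 0 -0.2 0 0 0 -0.28;0 0 -0.6 0 0 0 -0.28;0 0 -1 0 0 0 -0.6;0 0 -1 0 0 0 -1;0 0 -1 0 0 0 -1' >/dev/null
$h '1 -0.2 0 0 0 0 -1;1 -0.2 0 0 0 0 -1;1 -0.2 0 0 0 0 -1' >/dev/null
$h '1 -0.2 0 0 0 0 -1;1 -0.2 0 0 0 0 -1;1 -0.2 0 0 0 0 -1;1 -0.2 0 0 0 0 -1'
python3 - <<'E'
from h import *
s=viewer.capture("scene"); t=viewer.capture("top")
for p in(t,s): print([(u.tolist(),a) for u,a in caps(p,'y')])
f=lambda p,x0,x1,y0,y1,k:cv2.resize(p["frame"][y0:y1,x0:x1,::-1],None,fx=k,fy=k,interpolation=cv2.INTER_CUBIC)
cv2.imwrite("pics/a5.png",np.hstack([f(t,215,285,150,230,5),f(s,215,305,150,230,5)]))
print(cab(-CD-61,YD)); plan(*cab(-CD-61-15-18,YD),76,CA)
E
```

```text
time: 23.87
tool_pos: [604.9, 181.7, 50.0]
tcp_rot: [-3.141, 0.001, 3.037]
contact_force: [-0.5, -5.4, 5.6]
grip_width: 29.0
finger_force: 30.0
time: 24.03
tool_pos: [606.9, 181.6, 49.8]
tcp_rot: [3.141, 0.006, 3.037]
contact_force: [-0.1, -7.2, 17.4]
grip_width: 29.5
finger_force: 30.0
time: 24.2
tool_pos: [608.9, 181.4, 49.4]
tcp_rot: [3.14, 0.012, 3.036]
contact_force: [-1.4, -9.2, 28.8]
grip_width: 29.2
finger_force: 30.0
time: 24.53
tool_pos: [603.7, 182.7, 46.4]
tcp_rot: [3.141, -0.002, 3.036]
contact_force: [0.9, 0.4, -0.3]
grip_width: 32.8
finger_force: 0.0
time: 25.53
tool_pos: [395.6, 163.0, 145.4]
tcp_rot: [-3.14, -0.007, 3.038]
contact_force: [0.6, 0.5, -0.1]
grip_width: 0.3
finger_force: 0.0
[([234.2, 170.1], 27), ([250.9, 171.8], 28), ([267.1, 173.5], 31), ([229.3, 204.0], 32), ([246.4, 205.9], 32), ([245.0, 211.0], 169), ([263.0, 207.5], 32)]
[([276.3, 175.1], 123), ([259.3, 176.3], 30), ([270.5, 184.8], 30), ([233.2, 190.4], 5), ([282.5, 194.0], 31), ([246.3, 201.7], 11), ([257.6, 211.4], 14)]
[461.15861879 132.21947426]
at [400.6 163.5 146.4] [-3.141e+00 -2.000e-03  3.037e+00] shift [-0.306 -0.25   0.704] turn [-0.    -0.    -0.002] t 25.6 grip 0.8 F [ 1.1  0.5 -0.3]
```

View pics/a5.png

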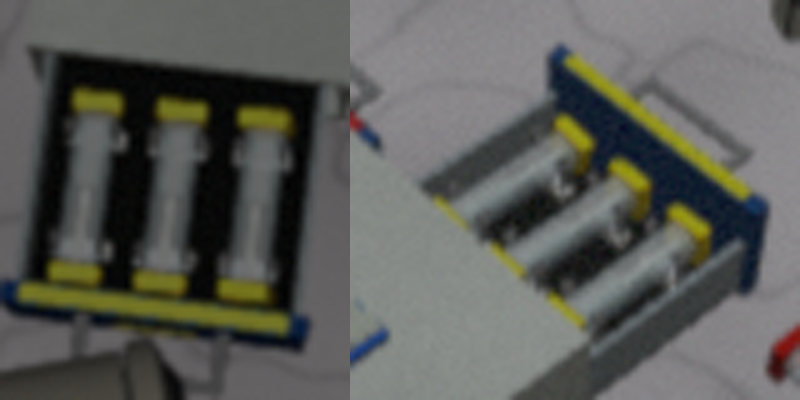

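All three yellow cases lie down between their clips, all level (top-picture caps at rows 170–173 and 204–208). Now I'll shut the left drawer by pushing its handle.

```bash
h="python3 -m handwheel"; 
$h '-0.1 -0.25 0.3 0 0 0 -1;-0.2 -0.25 0.7 0 0 0 -1;-0.2 -0.25 0.7 0 0 0 -1;-0.2 -0.25 0.7 0 0 0 -1' 
$h '-0.15 0 0 0 0 0 -1;-0.3 0 0 0 0 0 -1;-0.45 0 0 0 0 0 -1;-0.6 0 0 0 0 0 -1;-0.75 0 0 0 0 0 -1;-0.9 0 0 0 0 0 -1' 
$h '-0.15 0 0 0 0 0 -1;-0.3 0 0 0 0 0 -1;-0.45 0 0 0 0 0 -1;-0.55 0 0 0 0 0 -1;-0.6 0 0 0 0 0 -1;-0.6 0 0 0 0 0 -1' 
python3 - <<'E'
from h import *
o=bot.get_obs(); d=o["tool_pos"][:2]-[CX,CY]; c,s=np.cos(CA),np.sin(CA); print("TCP in cab:",c*d[0]+s*d[1],-s*d[0]+c*d[1])
plan(*cab(-76,YD),76,CA)
E
```

```text
time: 25.97
tool_pos: [417.8, 136.0, 75.0]
tcp_rot: [-3.14, -0.007, 3.035]
contact_force: [-0.5, -0.3, 1.0]
grip_width: 0.4
finger_force: 0.0
time: 26.47
tool_pos: [508.2, 127.9, 79.3]
tcp_rot: [3.141, -0.0, 3.037]
contact_force: [-2.6, 2.7, -2.2]
grip_width: 0.4
finger_force: 1.7
time: 26.97
tool_pos: [569.6, 121.1, 79.4]
tcp_rot: [3.141, 0.004, 3.037]
contact_force: [0.1, -0.9, -0.3]
grip_width: 0.3
finger_force: 0.0
TCP in cab: -118.49374403459962 115.7971118785998
at [569.6 121.1  79.4] [3.141 0.004 3.037] shift [-0.425  0.009  0.036] turn [ 0.     0.001 -0.002] t 27.0 grip 0.3 F [ 0.1 -0.9 -0.3]
```

```bash
h="python3 -m handwheel"; 
$h '-0.1 0 0 0 0 0 -1;-0.2 0 0 0 0 0 -1;-0.3 0 0 0 0 0 -1;-0.36 0 0 0 0 0 -1;-0.36 0 0 0 0 0 -1' 
$h '-0.03 0 0 0 0 0 -1;-0.06 0 0 0 0 0 -1;-0.06 0 0 0 0 0 -1' 
$h '-0.04 0 0 0 0 0 -1;-0.04 0 0 0 0 0 -1;-0.04 0 0 0 0 0 -1'
$h '-0.04 0 0 0 0 0 -1;-0.04 0 0 0 0 0 -1'
```

```text
time: 27.38
tool_pos: [604.5, 117.0, 78.3]
tcp_rot: [3.141, 0.002, 3.037]
contact_force: [-0.1, 0.0, 0.4]
grip_width: 0.6
finger_force: 0.0
time: 27.63
tool_pos: [609.8, 116.2, 77.5]
tcp_rot: [3.141, 0.001, 3.037]
contact_force: [-0.1, -0.1, -0.1]
grip_width: -0.1
finger_force: 0.0
time: 27.88
tool_pos: [614.0, 115.7, 77.2]
tcp_rot: [3.141, 0.001, 3.036]
contact_force: [-0.0, 0.8, 0.2]
grip_width: 0.5
finger_force: 0.0
time: 28.05
tool_pos: [616.0, 115.6, 76.9]
tcp_rot: [-3.141, -0.005, 3.037]
contact_force: [-6.7, 0.2, 4.8]
grip_width: 0.2
finger_force: 3.7
```

```bash
h="python3 -m handwheel"; 
$h '-0.04 0 0 0 0 0 -1;-0.04 0 0 0 0 0 -1;-0.04 0 0 0 0 0 -1'
$h '-0.04 0 0 0 0 0 -1;-0.04 0 0 0 0 0 -1'
$h '-0.04 0 0 0 0 0 -1;-0.04 0 0 0 0 0 -1'
python3 - <<'E'
from h import *
o=bot.get_obs(); d=o["tool_pos"][:2]-[CX,CY]; c,s=np.cos(CA),np.sin(CA); print("TCP in cab:",c*d[0]+s*d[1],-s*d[0]+c*d[1])
s_=viewer.capture("scene"); cv2.imwrite("pics/a6.png",cv2.resize(s_["frame"][130:250,140:300,::-1],None,fx=5,fy=5,interpolation=cv2.INTER_CUBIC))
E
```

```text
time: 28.3
tool_pos: [616.1, 115.6, 77.0]
tcp_rot: [-3.14, -0.013, 3.037]
contact_force: [-20.5, 1.0, 12.5]
grip_width: 0.2
finger_force: 10.3
time: 28.47
tool_pos: [616.2, 115.5, 76.9]
tcp_rot: [-3.14, -0.022, 3.038]
contact_force: [-34.3, 1.2, 22.3]
grip_width: 0.5
finger_force: 17.5
time: 28.63
tool_pos: [616.3, 115.5, 77.0]
tcp_rot: [-3.139, -0.031, 3.038]
contact_force: [-48.0, 2.4, 33.4]
grip_width: 0.5
finger_force: 24.6
TCP in cab: -71.43918799710329 114.82635878186402
```

View pics/a6.png

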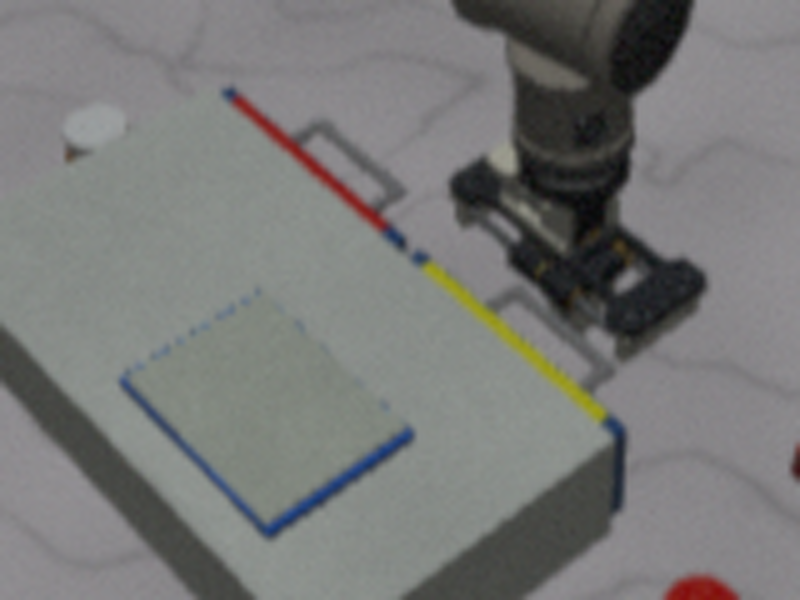

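```bash
h="python3 -m handwheel"; 
$h '0.2 0 0 0 0 0 -1;0.4 0 0 0 0 0 -1;0.4 0 -0.3 0 0 0 -1;0.4 0 -0.8 0 0 0 -1;0.4 0 -0.8 0 0 0 -1' >/dev/null
$h '0 -1 0 0 0 0 -1;0 -1 0 0 0 0 -1;0 -1 0 0 0 0 -1' >/dev/null
$h '-0.3 -1 0 0 0 0 -1;-0.3 -1 0 0 0 0 -1;-0.3 -1 0 0 0 0 -1;-0.3 -1 0 0 0 0 -1' 
python3 - <<'E'
from h import *
plan(*cab(-36,-YD),75,CA)
t=viewer.capture("top"); print("stripes",[(u,a) for c in 'yr' for u,a in caps(t,c,60)])
E
```

```text
time: 29.68
tool_pos: [599.7, -88.9, 157.3]
tcp_rot: [-3.14, 0.002, 3.032]
contact_force: [-0.4, 0.5, -0.1]
grip_width: 0.5
finger_force: 0.0
at [599.7 -88.9 157.3] [-3.140e+00  2.000e-03  3.032e+00] shift [-0.322 -0.256  0.824] turn [-0.001  0.001 -0.004] t 29.7 grip 0.5 F [-0.4  0.5 -0.1]
stripes [(array([251.3, 165. ]), 167), (array([193.3, 154. ]), 146)]
```

```bash
h="python3 -m handwheel"; 
$h '-0.34 -0.26 0 0 0 -0.004 -1;-0.34 -0.26 0 0 0 -0.004 -1;-0.34 -0.26 0.2 0 0 -0.004 -1;-0.34 -0.26 0.5 0 0 -0.004 -1;-0.34 -0.26 0.8 0 0 -0.004 -1;-0.34 -0.26 0.8 0 0 -0.004 -1' 
$h '0.1 0 0 0 0 0 -1;0.2 0 0 0 0 0 -1;0.3 0 0 0 0 0 -1;0.4 0 0 0 0 0 -1;0.5 0 0 0 0 0 -1;0.6 0 0 0 0 0 -1;0.6 0 0 0 0 0 -1' 
python3 - <<'E'
from h import *
o=bot.get_obs(); d=o["tool_pos"][:2]-[CX,CY]; c,s=np.cos(CA),np.sin(CA); print("TCP in cab:",c*d[0]+s*d[1],-s*d[0]+c*d[1])
s_=viewer.capture("scene"); print([(u,a) for u,a in caps(s_,'r',50)])
E
```

```text
time: 30.23
tool_pos: [626.4, -110.9, 71.3]
tcp_rot: [3.139, -0.01, 3.05]
contact_force: [-0.9, 1.2, -1.3]
grip_width: 0.7
finger_force: 0.0
time: 30.82
tool_pos: [569.6, -106.7, 78.9]
tcp_rot: [-3.142, 0.001, 3.05]
contact_force: [0.6, 0.0, -0.4]
grip_width: 0.4
finger_force: 0.0
TCP in cab: -96.27004583637466 -110.84156622055524
[(array([192.6,  29.9]), 87), (array([214. , 155.3]), 88), (array([279.9, 252.2]), 171)]
```

```bash
h="python3 -m handwheel"; 
$h '0.1 0 0 0 0 0 -1;0.2 0 0 0 0 0 -1;0.3 0 0 0 0 0 -1;0.4 0 0 0 0 0 -1;0.5 0 0 0 0 0 -1;0.6 0 0 0 0 0 -1;0.7 0 0 0 0 0 -1;0.8 0 0 0 0 0 -1' 
$h '0.1 0 0 0 0 0 -1;0.2 0 0 0 0 0 -1;0.3 0 0 0 0 0 -1;0.35 0 0 0 0 0 -1;0.38 0 0 0 0 0 -1;0.38 0 0 0 0 0 -1'
$h '0.03 0 0 0 0 0 -1;0.03 0 0 0 0 0 -1'
python3 - <<'E'
from h import *
o=bot.get_obs(); d=o["tool_pos"][:2]-[CX,CY]; c,s=np.cos(CA),np.sin(CA); print("TCP in cab:",c*d[0]+s*d[1],-s*d[0]+c*d[1])
s_=viewer.capture("scene"); print([(u,a) for u,a in caps(s_,'r',50)])
E
```

```text
time: 31.53
tool_pos: [492.4, -100.1, 78.7]
tcp_rot: [-3.141, 0.005, 3.049]
contact_force: [3.3, 1.8, 0.7]
grip_width: 0.3
finger_force: 1.5
time: 32.03
tool_pos: [452.7, -96.7, 77.7]
tcp_rot: [-3.141, 0.001, 3.049]
contact_force: [0.3, 0.3, -0.1]
grip_width: 0.4
finger_force: 0.1
time: 32.2
tool_pos: [451.0, -96.7, 77.7]
tcp_rot: [-3.141, 0.003, 3.049]
contact_force: [4.9, 1.4, 0.0]
grip_width: 0.4
finger_force: 2.3
TCP in cab: -215.2682218334929 -112.43592710035685
[(array([192.6,  29.9]), 89), (array([236.6, 142.1]), 83), (array([279.9, 252.2]), 171)]
```

```bash
h="python3 -m handwheel"; 
$h '-0.06 0 0 0 0 0 -1;-0.06 0 0 0 0 0 -1;-0.06 0 -0.4 0 0 0 -0.5;-0.06 0 -0.8 0 0 0 0.3;-0.06 0 -0.8 0 0 0 0.3' >/dev/null
$h '0.2 1 0 0 0 0 0.3;0.2 1 0 0 0 0 0.3;0.2 1 0 0 0 0 0.3' >/dev/null
$h '0 1 0 0 0 0 0.3;0 1 0 0 0 0 0.3;0 1 0 0 0 0 0.3' >/dev/null
$h '0 1 0 0 0 0 0.3;0 1 0 0 0 0 0.3;0 1 0 0 0 0 0.3' 
python3 - <<'E'
from h import *
t=viewer.capture("top"); s=viewer.capture("scene")
a=onz(s,(202.1,162.6),114);b=[u for u,a_ in caps(s,'r',50) if 140<u[1]<175]; print("open(scene)",[np.hypot(*(onz(s,u,114)-a)[:2]) for u in b])
a=onz(t,(317.8,173.2),114);b=[u for u,a_ in caps(t,'r',60) if 220<u[0]]; print("open(top)",[np.hypot(*(onz(t,u,114)-a)[:2]) for u in b])
cv2.imwrite("pics/a7.png",cv2.resize(t["frame"][150:230,270:370,::-1],None,fx=6,fy=6,interpolation=cv2.INTER_CUBIC))
plan(553.5,355,60,1.64)
E
python3 look.py r
```

```text
time: 33.42
tool_pos: [462.9, 207.5, 157.0]
tcp_rot: [3.141, -0.001, 3.051]
contact_force: [-0.5, 0.0, 0.3]
grip_width: 59.6
finger_force: 0.0
open(scene) [np.float64(173.53843428724232)]
open(top) [np.float64(175.0130565001999)]
at [462.8 206.1 156.7] [-3.141e+00 -1.000e-03  3.053e+00] shift [-0.773  1.563  0.966] turn [-0.   -0.    0.45] t 33.5 grip 59.4 F [ 0.5 -0.6 -0.3]
top [406.7 363. ] yaw 1.68 len 130.7
scene [404.  364.7] yaw 1.668 len 127.9
scene [484.4 380.6] yaw 1.701 len 127.5
scene [524.4 367.7] yaw 1.008 len 118.9
scene [552.3 354.2] yaw 1.511 len 128.0
```

View pics/a7.png

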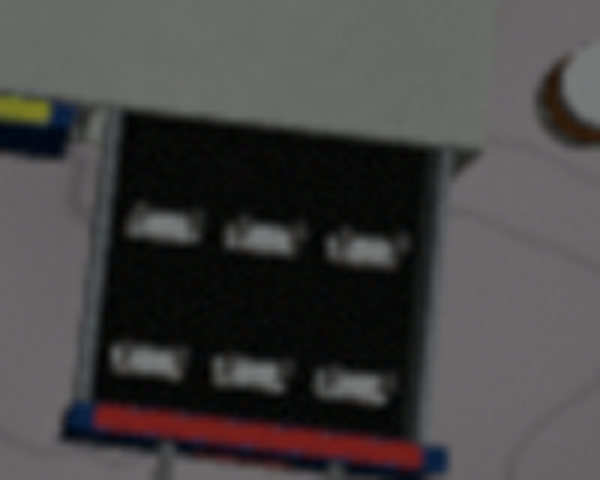

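```bash
h="python3 -m handwheel"; 
$h '-0.4 0.8 0.1 0 0 0.49 0.3;-0.4 0.8 0.2 0 0 0.49 0.3;-0.4 0.8 0.2 0 0 0.49 0.3;-0.4 0.8 0.2 0 0 0.49 0.3;-0.4 0.8 0.2 0 0 0.49 0.3;-0.4 0.8 0.2 0 0 0.49 0.3;-0.4 0.8 0.2 0 0 0.49 0.3;-0.4 0.8 0.2 0 0 0.49 0.3'
python3 - <<'E'
from h import *
plan(553,355,60,1.508)
t=viewer.capture("top")
for i,(a,b) in enumerate([((165,226),(148,360)),((265,238),(252,372)),((368,248),(355,384))]):
    m=[onz(t,(270+u/6-.42,150+v/6-.42),58.6)[:2] for u,v in(a,b)]; print("bay r",i+1,((m[0]+m[1])/2).round(1),(bay('r',i+1,174)).round(1))
E
```

```text
time: 34.28
tool_pos: [510.6, 277.5, 137.0]
tcp_rot: [-3.14, 0.0, 2.041]
contact_force: [0.2, -0.8, 0.2]
grip_width: 59.5
finger_force: 0.0
at [510.6 277.5 137. ] [-3.14   0.     2.041] shift [0.499 0.73  0.769] turn [-0.    0.    0.17] t 34.3 grip 59.5 F [ 0.2 -0.8  0.2]
bay r 1 [572.  -52.4] [571. -50.]
bay r 2 [ 566.2 -114. ] [ 564.9 -111.7]
bay r 3 [ 561.1 -176.2] [ 558.9 -173.4]
```

```bash
h="python3 -m handwheel"; 
$h '0.5 0.73 0.2 0 0 0.17 0.3;0.5 0.73 0.5 0 0 0.17 0.3;0.5 0.73 0.77 0 0 0.17 0.3;0.5 0.73 0.77 0 0 0.17 0.3;0.5 0.73 0.77 0 0 0.17 0.3;0.5 0.73 0.77 0 0 0.17 0.3'
python3 - <<'E'
from h import *
plan(553,355,4,1.508)
s=viewer.capture("scene"); print([(u.tolist(),a) for u,a in caps(s,'r') if u[1]>190])
E
```

```text
time: 34.83
tool_pos: [552.1, 355.9, 58.5]
tcp_rot: [-3.139, 0.002, 1.515]
contact_force: [0.1, -0.8, 0.5]
grip_width: 60.1
finger_force: 0.0
at [552.1 355.9  58.5] [-3.139e+00  2.000e-03  1.515e+00] shift [-0.008  0.011  0.545] turn [-0.001  0.001  0.002] t 34.8 grip 60.1 F [ 0.1 -0.8  0.5]
[([318.4, 212.3], 14), ([357.2, 213.9], 24), ([349.4, 229.5], 29), ([330.8, 239.2], 29), ([279.9, 252.1], 169)]
```

```bash
h="python3 -m handwheel"; 
$h '-0.01 0.01 0.3 0 0 0 0.3;-0.01 0.01 0.55 0 0 0 0.3;-0.01 0.01 0.55 0 0 0 0.3;-0.01 0.01 0.55 0 0 0 -0.6;-0.01 0.01 0.55 0 0 0 -0.6;-0.01 0.01 0.55 0 0 0 -0.6;-0.01 0.01 0.55 0 0 0 -0.6;-0.01 0.01 0.55 0 0 0 -0.6' 
$h '0 0 -0.4 0 0 0 -0.6;0 0 -0.8 0 0 0 -0.6;0 0 -1 0 0 0 -0.6;0 0 -1 0 0 0 -0.6' >/dev/null
$h '-0.3 -0.1 -0.3 0 0 -0.486 -0.6;-0.6 -0.3 -0.5 0 0 -0.486 -0.6;-1 -0.3 -0.5 0 0 -0.486 -0.6;-1 -0.3 -0.5 0 0 -0.486 -0.6;-1 -0.3 -0.5 0 0 -0.486 -0.6;-1 -0.3 -0.5 0 0 -0.486 -0.6;-1 -0.3 -0.5 0 0 -0.486 -0.6;-1 -0.3 -0.5 0 0 -0.486 -0.6' 
python3 -c "
from h import *
plan(571.5,-51,120,CA)"
```

```text
time: 35.55
tool_pos: [553.9, 356.8, 6.7]
tcp_rot: [3.139, -0.001, 1.515]
contact_force: [2.4, -1.0, 1.3]
grip_width: 30.6
finger_force: 1.0
time: 36.55
tool_pos: [517.0, 258.0, 154.4]
tcp_rot: [-3.14, -0.001, 2.518]
contact_force: [-0.0, -0.3, -1.3]
grip_width: 29.3
finger_force: 30.0
at [517.  258.  154.4] [-3.140e+00 -1.000e-03  2.518e+00] shift [-2.248 -2.189  0.345] turn [-0.    -0.    -0.168] t 36.5 grip 29.3 F [-0.  -0.3 -1.3]
```

```bash
h="python3 -m handwheel"; 
$h '-0.7 -0.8 0 0 0 -0.168 -0.6;-0.7 -0.8 0 0 0 -0.168 -0.6;-0.7 -0.8 0 0 0 -0.168 -0.6;-0.7 -0.8 0 0 0 -0.168 -0.6;-0.7 -0.8 0 0 0 -0.168 -0.6' >/dev/null
$h '-0.31 -1 0 0 0 0 -0.6;-0.31 -1 0 0 0 0 -0.6;-0.31 -1 0 0 0 0 -0.6' >/dev/null
$h '-0.31 -1 0 0 0 0 -0.6;-0.31 -1 0 0 0 0 -0.6;-0.31 -1 0.2 0 0 0 -0.6;-0.31 -1 0.3 0 0 0 -0.6;-0.31 -1 0.3 0 0 0 -0.6' 
python3 - <<'E'
from h import *
plan(570.5,-51,70,CA)
s=viewer.capture("scene"); print("open",[np.hypot(*(onz(s,u,114)-onz(s,(202.1,162.6),114))[:2]) for u,a in caps(s,'r',50) if 130<u[1]<175])
E
```

```text
time: 37.63
tool_pos: [566.2, -53.6, 121.9]
tcp_rot: [3.14, -0.006, 3.037]
contact_force: [-0.0, 0.6, -1.1]
grip_width: 29.0
finger_force: 30.0
at [566.2 -53.6 121.9] [ 3.14  -0.006  3.037] shift [-0.044  0.03   0.519] turn [ 0.    -0.002 -0.002] t 37.6 grip 29.0 F [-0.   0.6 -1.1]
open []
```

```bash
h="python3 -m handwheel"; 
$h '-0.02 0.025 0.25 0 0 0 -0.6;-0.02 0.025 0.5 0 0 0 -0.6;-0.02 0.025 0.5 0 0 0 -0.6;-0.02 0.025 0.5 0 0 0 -0.6'
$h '0 0 0.06 0 0 0 -0.6;0 0 0.12 0 0 0 -0.6;0 0 0.12 0 0 0 -0.6'
$h '0 0 0.05 0 0 0 -0.6;0 0 0.05 0 0 0 -0.6'
$h '0 0 0.04 0 0 0 -0.6;0 0 0.04 0 0 0 -0.6'
$h '0 0 0.03 0 0 0 -0.6;0 0 0.03 0 0 0 -0.6'
```

```text
time: 38.02
tool_pos: [569.9, -49.3, 75.2]
tcp_rot: [3.141, -0.002, 3.041]
contact_force: [0.8, -0.3, -1.1]
grip_width: 29.3
finger_force: 30.0
time: 38.27
tool_pos: [571.9, -51.6, 64.4]
tcp_rot: [-3.139, 0.004, 3.04]
contact_force: [1.5, -6.6, -0.9]
grip_width: 29.4
finger_force: 30.0
time: 38.43
tool_pos: [572.3, -51.7, 59.8]
tcp_rot: [-3.14, 0.005, 3.04]
contact_force: [3.0, -6.2, -1.6]
grip_width: 28.8
finger_force: 30.0
time: 38.6
tool_pos: [572.3, -51.7, 55.5]
tcp_rot: [-3.14, 0.005, 3.04]
contact_force: [2.7, -6.5, -3.3]
grip_width: 29.6
finger_force: 30.4
time: 38.77
tool_pos: [572.9, -52.1, 54.2]
tcp_rot: [-3.139, 0.007, 3.04]
contact_force: [-0.1, -6.7, 8.0]
grip_width: 29.2
finger_force: 38.9
```

```bash
h="python3 -m handwheel"; 
$h '0 -0.01 0.03 0 0 0 -0.6;0 -0.01 0.03 0 0 0 -0.6'
$h '0 0 0.03 0 0 0 -0.6;0 0 0.03 0 0 0 -0.6'
$h '0 0 -0.05 0 0 0 -0.28;0 0 -0.05 0 0 0 -0.28;0 0 -0.05 0 0 0 -0.28;0 0 -0.05 0 0 0 -0.28' 
$h '0 0 -0.2 0 0 0 -0.28;0 0 -0.6 0 0 0 -0.28;0 0 -1 0 0 0 0;0 0 -1 0 0 0 0.3;0 0 -1 0 0 0 0.3' >/dev/null
$h '0.4 1 0 0 0 0 0.3;0.4 1 0 0 0 0 0.3;0.4 1 0 0 0 0 0.3' >/dev/null
$h '0.3 1 0 0 0 0 0.3;0.3 1 0 0 0 0 0.3;0.3 1 0 0 0 0 0.3' >/dev/null
$h '0 1 0 0 0 0 0.3;0 1 0 0 0 0 0.3;0 1 0 0 0 0 0.3' 
python3 - <<'E'
from h import *
t=viewer.capture("top"); s=viewer.capture("scene")
for p in(t,s): print([(u.tolist(),a) for u,a in caps(p,'r')])
f=lambda p,x0,x1,y0,y1,k:cv2.resize(p["frame"][y0:y1,x0:x1,::-1],None,fx=k,fy=k,interpolation=cv2.INTER_CUBIC)
cv2.imwrite("pics/a8.png",np.hstack([f(t,280,350,150,230,5),f(s,180,260,120,200,5)]))
plan(485.5,381.5,60,1.69)
E
```

```text
time: 38.93
tool_pos: [574.2, -53.2, 52.9]
tcp_rot: [-3.139, 0.011, 3.039]
contact_force: [-0.1, -6.5, 18.3]
grip_width: 29.0
finger_force: 44.7
time: 39.1
tool_pos: [576.5, -53.6, 52.5]
tcp_rot: [-3.139, 0.017, 3.039]
contact_force: [-0.2, -5.6, 31.4]
grip_width: 29.0
finger_force: 49.7
time: 39.43
tool_pos: [573.8, -53.8, 54.4]
tcp_rot: [-3.138, 0.01, 3.039]
contact_force: [-0.7, -8.7, 14.3]
grip_width: 33.2
finger_force: 8.3
time: 40.6
tool_pos: [530.5, 258.8, 149.6]
tcp_rot: [3.14, -0.001, 3.042]
contact_force: [-0.1, -0.6, -0.4]
grip_width: 60.1
finger_force: 0.0
[([193.3, 154.1], 147), ([298.8, 180.0], 34), ([294.7, 214.6], 31), ([193.7, 218.8], 32), ([159.1, 221.5], 28), ([312.5, 221.6], 200), ([162.0, 243.0], 27)]
[([180.9, 11.6], 25), ([192.1, 22.9], 28), ([192.7, 29.9], 89), ([236.3, 142.6], 79), ([241.5, 159.2], 25), ([217.0, 174.7], 22), ([326.7, 198.0], 22), ([318.3, 212.1], 23), ([357.3, 214.0], 23), ([349.6, 229.1], 28), ([279.9, 252.1], 170)]
at [530.5 257.3 149.2] [ 3.141e+00 -1.000e-03  3.044e+00] shift [0.568 1.192 0.893] turn [-0.    -0.     0.431] t 40.7 grip 59.7 F [ 0.2 -0.8  0.3]
```

View pics/a8.png

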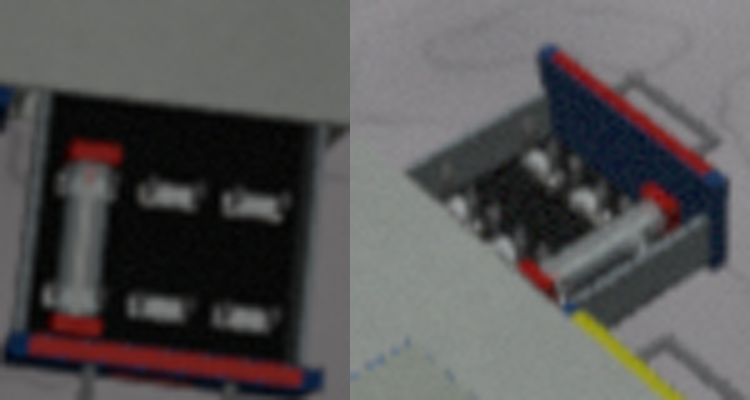

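```bash
python3 - <<'E'
from h import *
t=viewer.capture("top"); s=viewer.capture("scene")
print("near",tri(t,(294.7,214.6),s,(241.5,159.2)),"far",tri(t,(298.8,180.0),s,(217.0,174.7)))
# reference: left drawer cases from the earlier pictures
for n,a,b in(("L3",(263.1,208.5),(259.7,175.8)),("L2",(245.8,206.7),(270.8,184.3)),("L3b",(263.0,207.5),(259.3,176.3)),("L2b",(246.4,205.9),(270.5,184.8)),("L1b",(229.3,204.0),(282.5,194.0))): print(n,tri(t,a,s,b))
# cases on bench
for n,a,b in(("B",(193.7,218.8),(318.3,212.1)),("B",(159.1,221.5),(349.6,229.1)),("C",(162,243),(357.3,214))): print(n,tri(t,a,s,b))
a=onz(t,(298.8,180.0),76);b=onz(t,(294.7,214.6),76);print((a+b)/2)
E
```

```text
near (array([510.96099049, -48.33204546,  76.16999056]), np.float64(1.3349403750911253)) far (array([636.51112684, -61.14149165,  75.20657763]), np.float64(0.9823058504353883))
L3 (array([529.86835899,  64.73903495,  75.59783806]), np.float64(1.0137498383719352))
L2 (array([535.07515228, 125.9099993 ,  76.9002667 ]), np.float64(2.851539987591057))
L3b (array([533.27355234,  65.37311134,  75.9827244 ]), np.float64(0.5534979923683737))
L2b (array([537.48360623, 124.92686831,  75.59633295]), np.float64(0.3522526285706749))
L1b (array([542.58407547, 186.55950092,  75.65401439]), np.float64(0.1993466214555054))
B (array([490.64470088, 318.05007777,  32.03092499]), np.float64(0.053176003618398776))
B (array([477.50817007, 444.42400034,  31.27910788]), np.float64(0.12729163644005598))
C (array([399.71259486, 428.82420637,  30.30124307]), np.float64(0.06970174424357316))
[573.6201137  -54.62932926  76.        ]
```

```bash
h="python3 -m handwheel"; 
$h '0.3 0.6 0.1 0 0 0.43 0.3;0.3 0.6 0.2 0 0 0.43 0.3;0.3 0.6 0.2 0 0 0.43 0.3;0.3 0.6 0.2 0 0 0.43 0.3;0.3 0.6 0.2 0 0 0.43 0.3;0.3 0.6 0.2 0 0 0.43 0.3;0.3 0.6 0.2 0 0 0.43 0.3;0.3 0.6 0.2 0 0 0.43 0.3'
python3 -c "
from h import *
plan(485,381,60,1.69)"
```

```text
time: 41.47
tool_pos: [507.8, 314.9, 130.0]
tcp_rot: [-3.141, 0.0, 2.039]
contact_force: [-0.5, 0.3, 0.5]
grip_width: 59.5
finger_force: 0.0
at [507.8 314.9 130. ] [-3.141  0.     2.039] shift [0.693 0.095 0.7  ] turn [-0.     0.     0.111] t 41.5 grip 59.5 F [-0.5  0.3  0.5]
```

```bash
h="python3 -m handwheel"; 
$h '0.69 0.1 0.3 0 0 0.111 0.3;0.69 0.1 0.7 0 0 0.111 0.3;0.69 0.1 0.7 0 0 0.111 0.3;0.69 0.1 0.7 0 0 0.111 0.3;0.69 0.1 0.7 0 0 0.111 0.3'
python3 - <<'E'
from h import *
plan(485,381,4,1.69)
s=viewer.capture("scene"); print([(u.tolist(),a) for u,a in caps(s,'r') if u[1]>190])
E
```

```text
time: 41.88
tool_pos: [484.7, 381.2, 59.5]
tcp_rot: [-3.139, 0.001, 1.701]
contact_force: [1.5, 0.0, 0.9]
grip_width: 59.5
finger_force: 0.0
at [484.7 381.2  59.5] [-3.139e+00  1.000e-03  1.701e+00] shift [-0.001  0.004  0.555] turn [-0.001  0.     0.004] t 41.9 grip 59.5 F [1.5 0.  0.9]
[([326.7, 198.0], 22), ([357.2, 214.1], 23), ([316.6, 213.7], 7), ([349.6, 229.3], 29), ([279.9, 252.1], 170)]
```

```bash
h="python3 -m handwheel"; 
$h '0 0 0.3 0 0 0 0.3;0 0 0.56 0 0 0 0.3;0 0 0.56 0 0 0 0.3;0 0 0.56 0 0 0 -0.6;0 0 0.56 0 0 0 -0.6;0 0 0.56 0 0 0 -0.6;0 0 0.56 0 0 0 -0.6;0 0 0.56 0 0 0 -0.6' 
$h '0 0 -0.4 0 0 0 -0.6;0 0 -0.8 0 0 0 -0.6;0 0 -1 0 0 0 -0.6;0 0 -1 0 0 0 -0.6' >/dev/null
$h '-0.3 0 -0.3 0 0 -0.427 -0.6;-0.6 0 -0.5 0 0 -0.427 -0.6;-1 0 -0.5 0 0 -0.427 -0.6;-1 0 -0.5 0 0 -0.427 -0.6;-1 0 -0.5 0 0 -0.427 -0.6;-1 0 -0.5 0 0 -0.427 -0.6;-1 0 -0.5 0 0 -0.427 -0.6;-1 0 -0.5 0 0 -0.427 -0.6' 
python3 -c "
from h import *
plan(566,-115.5,120,CA)"
```

```text
time: 42.6
tool_pos: [485.7, 383.0, 5.7]
tcp_rot: [3.14, -0.001, 1.698]
contact_force: [-1.4, 0.2, 1.3]
grip_width: 30.9
finger_force: 1.5
time: 43.6
tool_pos: [497.1, 283.1, 153.3]
tcp_rot: [-3.14, -0.001, 2.699]
contact_force: [0.8, 0.3, -1.1]
grip_width: 29.5
finger_force: 29.9
at [497.1 283.1 153.3] [-3.140e+00 -1.000e-03  2.699e+00] shift [-2.33  -3.306  0.334] turn [-0.   -0.   -0.11] t 43.6 grip 29.5 F [ 0.8  0.3 -1.1]
```

```bash
h="python3 -m handwheel"; 
$h '-0.5 -0.9 0 0 0 -0.11 -0.6;-0.5 -0.9 0 0 0 -0.11 -0.6;-0.5 -0.9 0 0 0 -0.11 -0.6;-0.5 -0.9 0 0 0 -0.11 -0.6' >/dev/null
$h '-0.3 -0.96 0 0 0 0 -0.6;-0.3 -0.96 0 0 0 0 -0.6;-0.3 -0.96 0 0 0 0 -0.6' >/dev/null
$h '-0.3 -0.96 0 0 0 0 -0.6;-0.3 -0.96 0 0 0 0 -0.6;-0.3 -0.96 0 0 0 0 -0.6' >/dev/null
$h '-0.3 -0.96 0 0 0 0 -0.6;-0.3 -0.96 0 0 0 0 -0.6;-0.3 -0.96 0.2 0 0 0 -0.6;-0.3 -0.96 0.3 0 0 0 -0.6;-0.3 -0.96 0.3 0 0 0 -0.6' 
python3 - <<'E'
from h import *
plan(566,-115.5,70,CA)
E
```

```text
time: 44.85
tool_pos: [561.6, -115.1, 120.8]
tcp_rot: [3.14, -0.006, 3.036]
contact_force: [-0.3, 0.6, -2.1]
grip_width: 29.1
finger_force: 29.9
at [ 561.6 -115.1  120.8] [ 3.14  -0.006  3.036] shift [-0.048 -0.     0.508] turn [ 0.001 -0.002 -0.003] t 44.9 grip 29.1 F [-0.3  0.6 -2.1]
```

```bash
h="python3 -m handwheel"; 
$h '-0.02 0 0.25 0 0 0 -0.6;-0.02 0 0.5 0 0 0 -0.6;-0.02 0 0.5 0 0 0 -0.6;-0.02 0 0.5 0 0 0 -0.6'
$h '0 0 0.06 0 0 0 -0.6;0 0 0.12 0 0 0 -0.6;0 0 0.12 0 0 0 -0.6'
$h '0 0 0.05 0 0 0 -0.6;0 0 0.05 0 0 0 -0.6'
$h '0 0 0.04 0 0 0 -0.6;0 0 0.04 0 0 0 -0.6'
$h '0 0 0.03 0 0 0 -0.6;0 0 0.03 0 0 0 -0.6'
```

```text
time: 45.18
tool_pos: [564.7, -113.7, 73.7]
tcp_rot: [3.141, -0.003, 3.04]
contact_force: [-0.0, -0.3, -1.2]
grip_width: 29.4
finger_force: 29.9
time: 45.43
tool_pos: [566.6, -115.0, 63.0]
tcp_rot: [-3.141, 0.003, 3.04]
contact_force: [2.1, 0.9, -1.0]
grip_width: 29.2
finger_force: 29.9
time: 45.6
tool_pos: [566.4, -115.0, 57.9]
tcp_rot: [-3.141, 0.002, 3.039]
contact_force: [1.8, 1.4, -0.8]
grip_width: 29.1
finger_force: 29.9
time: 45.77
tool_pos: [565.5, -114.9, 52.8]
tcp_rot: [3.141, 0.0, 3.039]
contact_force: [2.1, 1.6, -3.2]
grip_width: 29.1
finger_force: 29.9
time: 45.93
tool_pos: [564.9, -115.0, 49.2]
tcp_rot: [3.141, -0.002, 3.038]
contact_force: [1.2, 2.5, -5.9]
grip_width: 29.3
finger_force: 29.9
```

```bash
h="python3 -m handwheel"; 
$h '0 0 0.03 0 0 0 -0.6;0 0 0.03 0 0 0 -0.6'
$h '0 0 0.03 0 0 0 -0.6;0 0 0.03 0 0 0 -0.6'
$h '0 0 0.02 0 0 0 -0.6;0 0 0.02 0 0 0 -0.6'
$h '0 0 -0.04 0 0 0 -0.22;0 0 -0.04 0 0 0 -0.22;0 0 -0.04 0 0 0 -0.22;0 0 -0.04 0 0 0 -0.22' 
$h '0 0 -0.2 0 0 0 -0.22;0 0 -0.6 0 0 0 -0.22;0 0 -1 0 0 0 0;0 0 -1 0 0 0 0.3;0 0 -1 0 0 0 0.3' >/dev/null
$h '0.4 1 0 0 0 0 0.3;0.4 1 0 0 0 0 0.3;0.4 1 0 0 0 0 0.3' >/dev/null
$h '0.4 1 0 0 0 0 0.3;0.4 1 0 0 0 0 0.3;0.4 1 0 0 0 0 0.3' >/dev/null
$h '0.4 1 0 0 0 0 0.3;0.4 1 0 0 0 0 0.3;0.4 1 0 0 0 0 0.3' 
python3 - <<'E'
from h import *
t=viewer.capture("top"); s=viewer.capture("scene")
for p in(t,s): print([(u.tolist(),a) for u,a in caps(p,'r') if u[1]>100])
plan(406.3,365,60,1.677)
E
```

```text
time: 46.1
tool_pos: [565.9, -115.0, 47.8]
tcp_rot: [3.141, 0.001, 3.038]
contact_force: [0.6, 3.6, 3.5]
grip_width: 29.2
finger_force: 29.9
time: 46.27
tool_pos: [568.2, -115.2, 47.6]
tcp_rot: [-3.142, 0.007, 3.038]
contact_force: [0.5, 5.5, 18.6]
grip_width: 29.4
finger_force: 29.9
time: 46.43
tool_pos: [569.6, -115.4, 47.4]
tcp_rot: [-3.141, 0.011, 3.037]
contact_force: [1.0, 7.6, 28.4]
grip_width: 29.1
finger_force: 29.9
time: 46.77
tool_pos: [565.0, -115.4, 45.6]
tcp_rot: [3.141, -0.001, 3.038]
contact_force: [-0.3, -0.9, -0.8]
grip_width: 35.6
finger_force: 0.0
time: 47.93
tool_pos: [474.5, 198.2, 144.3]
tcp_rot: [-3.141, -0.004, 3.039]
contact_force: [-0.8, 0.6, 0.0]
grip_width: 59.8
finger_force: 0.0
[([193.3, 154.0], 144), ([298.9, 179.3], 32), ([315.0, 181.7], 32), ([294.8, 213.8], 29), ([312.6, 220.1], 237), ([162.0, 243.0], 27)]
[([235.7, 142.8], 76), ([231.2, 151.5], 24), ([241.0, 159.4], 24), ([206.9, 166.1], 21), ([216.3, 174.5], 16), ([326.7, 198.0], 22), ([357.3, 214.0], 24), ([279.9, 252.1], 169)]
at [474.7 198.4 144.4] [-3.141 -0.004  3.043] shift [0.842 1.591 0.846] turn [-0.001 -0.001  0.435] t 48.0 grip 59.9 F [-0.2 -0.1 -0.1]
```

```bash
h="python3 -m handwheel"; 
$h '0.4 0.8 0.1 0 0 0.435 0.3;0.4 0.8 0.2 0 0 0.435 0.3;0.4 0.8 0.2 0 0 0.435 0.3;0.4 0.8 0.2 0 0 0.435 0.3;0.4 0.8 0.2 0 0 0.435 0.3;0.4 0.8 0.2 0 0 0.435 0.3;0.4 0.8 0.2 0 0 0.435 0.3;0.4 0.8 0.2 0 0 0.435 0.3'
python3 -c "
from h import *
plan(406,365,60,1.677)"
```

```text
time: 48.7
tool_pos: [445.2, 277.9, 124.6]
tcp_rot: [-3.138, 0.0, 2.057]
contact_force: [-0.3, -0.3, 0.2]
grip_width: 59.7
finger_force: 0.0
at [445.2 277.9 124.6] [-3.138  0.     2.057] shift [0.954 0.062 0.645] turn [-0.001  0.     0.121] t 48.7 grip 59.7 F [-0.3 -0.3  0.2]
```

```bash
h="python3 -m handwheel"; 
$h '0.95 0.06 0.3 0 0 0.121 0.3;0.95 0.06 0.64 0 0 0.121 0.3;0.95 0.06 0.64 0 0 0.121 0.3;0.95 0.06 0.64 0 0 0.121 0.3;0.95 0.06 0.64 0 0 0.121 0.3;0.95 0.06 0.64 0 0 0.121 0.3'
python3 - <<'E'
from h import *
plan(406,365,4,1.677)
s=viewer.capture("scene"); print([(u.tolist(),a) for u,a in caps(s,'r') if u[1]>190])
E
```

```text
time: 49.2
tool_pos: [406.1, 364.7, 61.4]
tcp_rot: [-3.14, 0.001, 1.685]
contact_force: [-0.3, -0.6, -0.7]
grip_width: 59.4
finger_force: 0.0
at [406.1 364.7  61.4] [-3.140e+00  1.000e-03  1.685e+00] shift [ 0.004 -0.     0.574] turn [-0.     0.     0.003] t 49.2 grip 59.4 F [-0.3 -0.6 -0.7]
[([325.4, 199.3], 10), ([357.3, 214.0], 24), ([279.8, 252.2], 170)]
```

```bash
h="python3 -m handwheel"; 
$h '0 0 0.3 0 0 0 0.3;0 0 0.57 0 0 0 0.3;0 0 0.57 0 0 0 0.3;0 0 0.57 0 0 0 -0.6;0 0 0.57 0 0 0 -0.6;0 0 0.57 0 0 0 -0.6;0 0 0.57 0 0 0 -0.6;0 0 0.57 0 0 0 -0.6' 
$h '0 0 -0.4 0 0 0 -0.6;0 0 -0.8 0 0 0 -0.6;0 0 -1 0 0 0 -0.6;0 0 -1 0 0 0 -0.6' >/dev/null
$h '-0.3 0 -0.3 0 0 -0.432 -0.6;-0.6 0.2 -0.5 0 0 -0.432 -0.6;-1 0.4 -0.5 0 0 -0.432 -0.6;-1 0.4 -0.5 0 0 -0.432 -0.6;-1 0.4 -0.5 0 0 -0.432 -0.6;-1 0.4 -0.5 0 0 -0.432 -0.6;-1 0.4 -0.5 0 0 -0.432 -0.6;-1 0.4 -0.5 0 0 -0.432 -0.6' 
python3 -c "
from h import *
plan(561,-177.5,120,CA)"
```

```text
time: 49.92
tool_pos: [406.5, 366.1, 6.5]
tcp_rot: [3.14, -0.001, 1.684]
contact_force: [0.4, -0.5, 0.9]
grip_width: 31.0
finger_force: 0.5
time: 50.92
tool_pos: [456.3, 270.4, 154.1]
tcp_rot: [-3.14, -0.001, 2.671]
contact_force: [-0.2, -0.1, -1.3]
grip_width: 29.1
finger_force: 30.0
at [456.3 270.4 154.1] [-3.140e+00 -1.000e-03  2.671e+00] shift [-2.965 -3.517  0.342] turn [-0.    -0.    -0.119] t 50.9 grip 29.1 F [-0.2 -0.1 -1.3]
```

```bash
h="python3 -m handwheel"; 
$h '-0.6 -0.8 0 0 0 -0.119 -0.6;-0.6 -0.8 0 0 0 -0.119 -0.6;-0.6 -0.8 0 0 0 -0.119 -0.6;-0.6 -0.8 0 0 0 -0.119 -0.6' >/dev/null
$h '-0.3 -0.85 0 0 0 0 -0.6;-0.3 -0.85 0 0 0 0 -0.6;-0.3 -0.85 0 0 0 0 -0.6' >/dev/null
$h '-0.3 -0.85 0 0 0 0 -0.6;-0.3 -0.85 0 0 0 0 -0.6;-0.3 -0.85 0 0 0 0 -0.6' >/dev/null
$h '-0.3 -0.85 0 0 0 0 -0.6;-0.3 -0.85 0 0 0 0 -0.6;-0.3 -0.85 0 0 0 0 -0.6' >/dev/null
$h '-0.3 -0.85 0 0 0 0 -0.6;-0.3 -0.85 0 0 0 0 -0.6;-0.3 -0.85 0.2 0 0 0 -0.6;-0.3 -0.85 0.3 0 0 0 -0.6;-0.3 -0.85 0.3 0 0 0 -0.6' 
python3 - <<'E'
from h import *
plan(561,-177,70,CA)
E
```

```text
time: 52.42
tool_pos: [555.8, -177.1, 121.6]
tcp_rot: [3.139, -0.007, 3.037]
contact_force: [-0.8, 0.3, -1.7]
grip_width: 29.2
finger_force: 30.0
at [ 555.8 -177.1  121.6] [ 3.139 -0.007  3.037] shift [-0.056  0.005  0.516] turn [ 0.001 -0.002 -0.002] t 52.4 grip 29.2 F [-0.8  0.3 -1.7]
```

```bash
h="python3 -m handwheel"; 
$h '-0.03 0 0.25 0 0 0 -0.6;-0.03 0 0.5 0 0 0 -0.6;-0.03 0 0.5 0 0 0 -0.6;-0.03 0 0.5 0 0 0 -0.6'
$h '0 0 0.06 0 0 0 -0.6;0 0 0.12 0 0 0 -0.6;0 0 0.12 0 0 0 -0.6'
$h '0 0 0.05 0 0 0 -0.6;0 0 0.05 0 0 0 -0.6'
$h '0 0 0.04 0 0 0 -0.6;0 0 0.04 0 0 0 -0.6'
$h '0 0 0.03 0 0 0 -0.6;0 0 0.03 0 0 0 -0.6'
```

```text
time: 52.75
tool_pos: [560.2, -176.8, 74.8]
tcp_rot: [3.14, -0.003, 3.04]
contact_force: [1.4, 0.3, -1.6]
grip_width: 29.1
finger_force: 30.0
time: 53.0
tool_pos: [562.0, -177.6, 64.2]
tcp_rot: [3.141, 0.003, 3.039]
contact_force: [1.8, 4.6, 1.7]
grip_width: 29.0
finger_force: 30.0
time: 53.17
tool_pos: [561.8, -177.7, 59.1]
tcp_rot: [3.141, 0.002, 3.039]
contact_force: [2.1, 5.2, 0.8]
grip_width: 29.3
finger_force: 30.0
time: 53.33
tool_pos: [561.5, -177.8, 54.9]
tcp_rot: [3.141, 0.001, 3.039]
contact_force: [2.6, 4.5, 0.0]
grip_width: 29.0
finger_force: 30.0
time: 53.5
tool_pos: [560.9, -177.8, 51.0]
tcp_rot: [3.141, -0.0, 3.039]
contact_force: [2.3, 5.3, -4.8]
grip_width: 29.1
finger_force: 30.0
```

```bash
h="python3 -m handwheel"; 
$h '0 0.01 0.03 0 0 0 -0.6;0 0.01 0.03 0 0 0 -0.6'
$h '0 0 0.03 0 0 0 -0.6;0 0 0.03 0 0 0 -0.6'
$h '0 0 0.02 0 0 0 -0.6;0 0 0.02 0 0 0 -0.6'
$h '0 0 -0.04 0 0 0 -0.28;0 0 -0.04 0 0 0 -0.28;0 0 -0.04 0 0 0 -0.28;0 0 -0.04 0 0 0 -0.28' 
$h '0 0 -0.2 0 0 0 -0.28;0 0 -0.6 0 0 0 -0.28;0 0 -1 0 0 0 -0.6;0 0 -1 0 0 0 -1;0 0 -1 0 0 0 -1' >/dev/null
$h '0.9 0.3 0 0 0 0 -1;0.9 0.3 0 0 0 0 -1;0.9 0.3 0 0 0 0 -1' >/dev/null
$h '0.9 0.3 0 0 0 0 -1;0.9 0.3 0 0 0 0 -1;0.9 0.3 0 0 0 0 -1;0.9 0.3 0 0 0 0 -1' 
python3 - <<'E'
from h import *
t=viewer.capture("top"); s=viewer.capture("scene")
for p in(t,s): print([(u.tolist(),a) for u,a in caps(p,'r') if u[1]>100])
f=lambda p,x0,x1,y0,y1,k:cv2.resize(p["frame"][y0:y1,x0:x1,::-1],None,fx=k,fy=k,interpolation=cv2.INTER_CUBIC)
cv2.imwrite("pics/a9.png",np.hstack([f(t,280,350,150,230,5),f(s,180,260,120,200,5)]))
plan(*cab(-172-61-30,-YD),76,CA)
E
```

```text
time: 53.67
tool_pos: [561.2, -177.3, 48.7]
tcp_rot: [3.142, 0.001, 3.039]
contact_force: [-0.0, 5.5, 2.8]
grip_width: 28.8
finger_force: 30.0
time: 53.83
tool_pos: [563.5, -177.5, 48.4]
tcp_rot: [-3.141, 0.007, 3.039]
contact_force: [1.9, 8.2, 18.4]
grip_width: 29.1
finger_force: 30.0
time: 54.0
tool_pos: [564.8, -177.7, 48.3]
tcp_rot: [-3.14, 0.01, 3.039]
contact_force: [0.8, 9.4, 27.6]
grip_width: 28.9
finger_force: 30.0
time: 54.33
tool_pos: [560.5, -177.9, 46.6]
tcp_rot: [-3.141, -0.001, 3.039]
contact_force: [-0.6, -0.3, 0.9]
grip_width: 32.9
finger_force: 0.0
time: 55.33
tool_pos: [384.1, -97.6, 145.6]
tcp_rot: [3.14, -0.006, 3.039]
contact_force: [-0.4, 0.0, -0.4]
grip_width: 0.5
finger_force: 0.0
[([193.3, 154.0], 144), ([298.9, 179.3], 30), ([315.0, 181.7], 31), ([332.0, 183.7], 31), ([294.8, 213.8], 29), ([314.8, 219.8], 263)]
[([235.5, 142.6], 77), ([222.0, 143.9], 23), ([231.3, 151.5], 23), ([197.1, 157.9], 18), ([241.1, 159.4], 24), ([206.9, 166.1], 21), ([216.3, 174.5], 16), ([279.8, 252.1], 168)]
at [388.2 -99.6 146.7] [-3.142 -0.     3.039] shift [-0.145  0.053  0.706] turn [-0.    -0.    -0.002] t 55.4 grip 0.5 F [ 0.1 -0.4 -0.8]
```

View pics/a9.png

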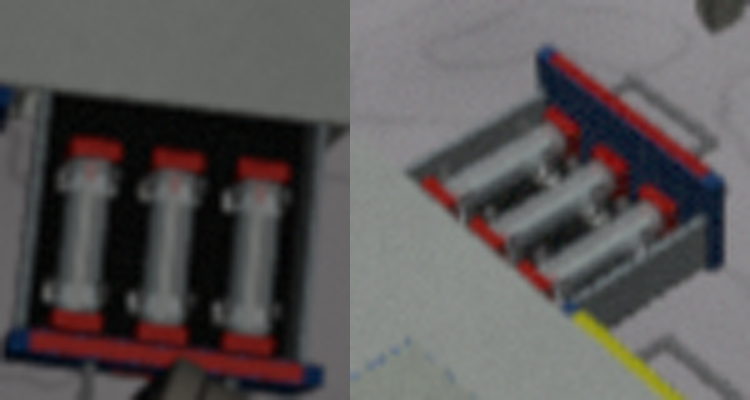

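```bash
h="python3 -m handwheel"; 
python3 - <<'E'
from h import *
t=viewer.capture("top"); s=viewer.capture("scene")
for n,a,b in(("R1",(298.9,179.3),(216.3,174.5)),("R2",(315,181.7),(206.9,166.1)),("R3",(332,183.7),(197.1,157.9)),("R1n",(294.8,213.8),(241.1,159.4))): print(n,tri(t,a,s,b))
E
$h '0 0.05 0.3 0 0 0 -1;-0.1 0.05 0.7 0 0 0 -1;-0.1 0.05 0.7 0 0 0 -1;-0.1 0.05 0.7 0 0 0 -1'
```

```text
R1 (array([638.89413577, -61.62059357,  77.69014193]), np.float64(0.012354837101938462))
R2 (array([ 631.93335543, -120.23352496,   77.96270434]), np.float64(1.3344304552138615))
R3 (array([ 626.51087892, -181.86786479,   78.0731396 ]), np.float64(2.4360385187003373))
R1n (array([513.58637624, -48.38233463,  76.97064652]), np.float64(0.8308142774626075))
time: 55.87
tool_pos: [397.8, -95.2, 75.5]
tcp_rot: [3.14, -0.006, 3.039]
contact_force: [-0.3, 0.5, 0.1]
grip_width: 0.6
finger_force: 0.0
```

```bash
h="python3 -m handwheel"; 
$h '-0.15 0 0 0 0 0 -1;-0.3 0 0 0 0 0 -1;-0.45 0 0 0 0 0 -1;-0.6 0 0 0 0 0 -1;-0.75 0 0 0 0 0 -1;-0.9 0 0 0 0 0 -1;-0.95 0 0 0 0 0 -1' 
$h '-0.15 0 0 0 0 0 -1;-0.3 0 0 0 0 0 -1;-0.45 0 0 0 0 0 -1;-0.6 0 0 0 0 0 -1;-0.75 0 0 0 0 0 -1;-0.8 0 0 0 0 0 -1' 
$h '-0.07 0 0 0 0 0 -1;-0.14 0 0 0 0 0 -1;-0.14 0 0 0 0 0 -1' 
python3 - <<'E'
from h import *
o=bot.get_obs(); d=o["tool_pos"][:2]-[CX,CY]; c,s=np.cos(CA),np.sin(CA); print("TCP in cab:",c*d[0]+s*d[1],-s*d[0]+c*d[1])
E
```

```text
time: 56.45
tool_pos: [495.7, -106.0, 80.1]
tcp_rot: [-3.14, 0.005, 3.039]
contact_force: [-0.7, 0.0, -0.1]
grip_width: 0.6
finger_force: 0.0
time: 56.95
tool_pos: [574.8, -113.9, 79.7]
tcp_rot: [-3.141, 0.004, 3.039]
contact_force: [-0.3, -0.3, 0.7]
grip_width: 0.2
finger_force: 0.0
time: 57.2
tool_pos: [587.7, -115.2, 78.2]
tcp_rot: [-3.141, 0.002, 3.039]
contact_force: [-0.3, -0.5, -0.2]
grip_width: 0.4
finger_force: 0.0
TCP in cab: -77.44100205557567 -117.6174722486375
```

```bash
h="python3 -m handwheel"; 
$h '-0.05 0 0 0 0 0 -1;-0.05 0 0 0 0 0 -1;-0.05 0 0 0 0 0 -1'
$h '-0.05 0 0 0 0 0 -1;-0.05 0 0 0 0 0 -1;-0.05 0 0 0 0 0 -1'
$h '-0.04 0 0 0 0 0 -1;-0.04 0 0 0 0 0 -1'
$h '-0.04 0 0 0 0 0 -1;-0.04 0 0 0 0 0 -1'
python3 - <<'E'
from h import *
o=bot.get_obs(); d=o["tool_pos"][:2]-[CX,CY]; c,s=np.cos(CA),np.sin(CA); print("TCP in cab:",c*d[0]+s*d[1],-s*d[0]+c*d[1])
E
```

```text
time: 57.45
tool_pos: [591.8, -115.4, 77.2]
tcp_rot: [3.142, 0.001, 3.039]
contact_force: [-0.0, 0.2, 1.0]
grip_width: 0.5
finger_force: 0.0
time: 57.7
tool_pos: [593.3, -115.4, 77.0]
tcp_rot: [3.141, -0.008, 3.039]
contact_force: [-12.3, 0.3, 7.0]
grip_width: 0.5
finger_force: 6.3
time: 57.87
tool_pos: [593.4, -115.4, 76.9]
tcp_rot: [3.141, -0.017, 3.04]
contact_force: [-27.8, 1.1, 17.9]
grip_width: 0.5
finger_force: 13.8
time: 58.03
tool_pos: [593.5, -115.4, 77.0]
tcp_rot: [3.14, -0.026, 3.04]
contact_force: [-41.2, 2.2, 28.6]
grip_width: 0.6
finger_force: 21.0
TCP in cab: -71.6826035862768 -117.20498375544712
```

Solid stop at the same place as the left drawer. I'm backing off, lifting clear and checking.

```bash
h="python3 -m handwheel"; 
$h '0.2 0 0 0 0 0 -1;0.5 0 0 0 0 0 -1;0.8 0 0 0 0 0 -1;0.8 0 -0.5 0 0 0 -1;0.8 0 -1 0 0 0 -1;0.8 0 -1 0 0 0 -1' >/dev/null
$h '1 0 0 0 0 0 -1;1 0 0 0 0 0 -1;1 0 0 0 0 0 -1;1 0 0 0 0 0 -1'
python3 - <<'E'
from h import *
t=viewer.capture("top"); s=viewer.capture("scene")
print([(c,u.tolist(),a) for c in 'yr' for u,a in caps(t,c)]); print([(c,u.tolist(),a) for c in 'yr' for u,a in caps(s,c)])
f=lambda p,x0,x1,y0,y1,k:cv2.resize(p["frame"][y0:y1,x0:x1,::-1],None,fx=k,fy=k,interpolation=cv2.INTER_CUBIC)
cv2.imwrite("pics/b1.png",np.hstack([f(t,180,380,90,250,2),f(s,140,320,100,260,2)]))
E
```

```text
time: 58.87
tool_pos: [422.2, -97.4, 177.4]
tcp_rot: [3.141, -0.002, 3.038]
contact_force: [0.9, -0.7, -0.2]
grip_width: 0.3
finger_force: 0.0
[('y', [251.6, 164.9], 158), ('r', [193.3, 153.9], 143), ('r', [317.7, 173.2], 168)]
[('y', [242.7, 197.9], 120), ('r', [180.9, 11.6], 25), ('r', [192.0, 23.0], 27), ('r', [192.9, 29.9], 85), ('r', [201.8, 162.4], 66), ('r', [279.8, 252.1], 167)]
```

View pics/b1.png

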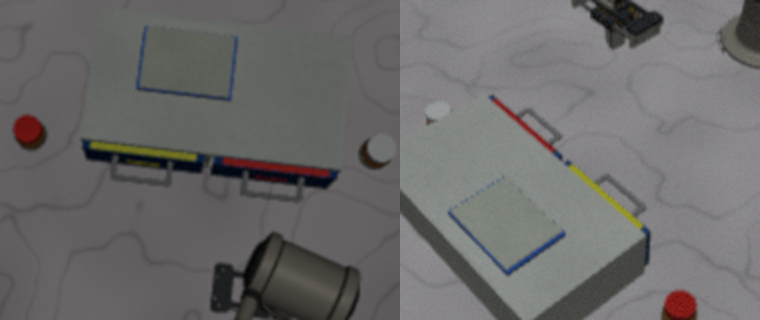

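Both drawers are shut: the red stripe is back at its starting pixel (317.7,173.2). Both jars are in place, no red- or yellow-capped cases are left on the bench, and the robot touches nothing.

```bash
python3 -c "
from plant import bot
print(bot.close_job())"
```

```text
the job is handed in; nothing more can be done
None
```

The job is handed in: the three yellow-capped cases are snapped down in the left drawer and the three red-capped ones in the right, both drawers were shut fully in the order asked, and the jars and the blue look-alike were left alone (about 59 s of the 210 s used).

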